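# Push a row of pots home against sprung stops

### The job

Four lidded pots stand loose in the flared mouth of the packing frame. Take the straight-edged pusher by its handle and, using only its blade on the pots, gently push all four together as one row down the lane until every pot is pressing its own sprung stop pad in by a few millimetres, hold them so for a second, and do not drive any pad to the end of its travel. Then draw the pusher out and stand it upright on the table outside the frame, leaving the pots upright in their row and the other things where they are.

Things in the scene. Friction and masses are not known exactly. Their poses are not given: they have to be found in the camera images.
- frame: Aluminium packing frame fixed to the table, open underneath (pots slide on the table), nothing on it over 43 mm tall. Origin on the table, on the centre line where the flared mouth becomes the parallel lane; x runs down the lane to the stop, y left, z up. Guides 28 mm tall; lane 206 mm wide from x = 0 to 130 mm.
- mouth (a point): Centre of the frame's open mouth on the table, at frame x = -115 mm, where the guides stand about 282 mm apart; from here they narrow evenly to 206 mm at the frame's origin. Axes as the frame's.
- stop_zone (a point): Point on the frame's centre line at frame x = 70.5 mm, 16 mm above the table: NOT the stop itself. Four black sprung pads stand side by side across the lane (each 42 mm wide, 6 to 26 mm up, at y = +-25.5 and +-76.5 mm); their front faces lie anywhere from 22.5 mm before to 22.5 mm past this point: the setting varies, is not reported and must be felt or seen.
- stop_pad_spring (a point): Middle of the frame's back tie bar (frame x = 135 mm, 24 mm up). How the four pads behave: each starts to give at 0.8 N, stiffens by 0.7 N per mm and is at the end of its travel at 4.5 mm (4 N). Wanted: every pot on its pad with about 2.3 to 3.7 N at once, 12 to 16 N on the pusher with the pots' friction (about 0.3 N each, more if the blade bears down on them).
- pusher: Straight-edged pusher, 0.25 kg, standing on the table: steel blade 190 mm long (its y), 12 mm thick (x = -6 to 6 mm), 34 mm tall, flat front face towards its +x; a 5 mm thick foot reaches 50 mm back (-x); upright white handle over the blade. Slid along the table it drags and hides the pressing force: carry it a few mm clear. Origin in the middle of the blade at its underside; z up.
- pusher_grip (a point): Grip point in the middle of the pusher's handle, 66 mm above the underside, on the blade's mid-plane (6 mm behind its front face). Handle 14 mm thick (x), 80 mm long (y), from 34 to 90 mm above the underside. Axes as the pusher's.
- pot1: Lidded round pot number 1 of four alike (1 leftmost, at +y of the frame, to 4 at -y), white with grey lid, 50 mm across, 34 mm tall, about 0.09 kg, smooth plastic (friction about 0.35); origin at the centre of its underside.
- pot2: Lidded round pot number 2 of four alike (1 leftmost, at +y of the frame, to 4 at -y), white with grey lid, 50 mm across, 34 mm tall, about 0.09 kg, smooth plastic (friction about 0.35); origin at the centre of its underside.
- pot3: Lidded round pot number 3 of four alike (1 leftmost, at +y of the frame, to 4 at -y), white with grey lid, 50 mm across, 34 mm tall, about 0.09 kg, smooth plastic (friction about 0.35); origin at the centre of its underside.
- pot4: Lidded round pot number 4 of four alike (1 leftmost, at +y of the frame, to 4 at -y), white with grey lid, 50 mm across, 34 mm tall, about 0.09 kg, smooth plastic (friction about 0.35); origin at the centre of its underside.
- steel_scoop: Bystander, to be left alone: stainless scoop, 60x206x32 mm; origin at the middle of its underside.
- label_roll: Bystander, to be left alone: white roll of blank labels, 92 mm across, 52 mm tall; origin at the middle of its underside.
- probe_thermometer: Bystander, to be left alone: white thermometer case with a thin probe folded out, 32x232x20 mm, lying flat; origin at the middle of its underside.
- tally_counter: Bystander, to be left alone: round white hand counter, 68x55x24 mm; origin at the middle of its underside.
- tie_tub: Bystander, to be left alone: open white tub, 70 mm across, 45 mm tall; origin at the middle of its underside.
- marker_pen: Bystander, to be left alone: capped pen, 17x140x19 mm; origin at the middle of its underside.
Mind the look-alikes: they are no part of the job. What is shaped like the pot2 but blue or red is not meant.

How it is judged:
By the outcome, as a careful person would: the job done as asked, in the order asked, and still so for the second after the job is handed in, with the robot touching nothing.
It also fails if it takes over 67 s, if anything falls off the work surface, if the arm or the gripper's body presses on something with over 40 N, if the wrist force passes 120 N, or if a joint passes its speed limit or range.

### The arm

A 6-joint arm with a two-finger parallel gripper is mounted at the origin on a cart in front of the work surface, level with it; the furniture and walls round the work are solid. World frame = base frame: x ahead of the robot, y to its left, z up, the work surface at z = 0. Lengths are in m, angles in rad, forces in N, time in s.
With the tool pointing down it reaches from about 0.25 to 0.8 m from the base axis. Payload 8.5 kg.
Tool frame: the origin (TCP) lies midway between the tips of the shut fingers; the grasp point (between the pads) lies 19 mm behind it (robot.tcp_to_grasp is the distance from the TCP to the grasp point, in m); z points along the fingers, y is the direction in which the jaws open and shut (so a half turn about z gives the same grasp; the last joint's range is limited). The gripper opens to 85 mm and grips with 20 to 120 N. Pads are 22 mm wide; open, the fingers measure 114 mm over their backs; the gripper's body (76 mm by 85 mm) begins 54 mm behind the grasp point. The pads swing forward as they close: fully open they stand 13 mm farther back than shut.
Start: joints at [1.112, 0.238, -0.013, 1.319, 0, 1.571], TCP at [0.232, 0.471, 0.231] pointing down, gripper open.
Joint ranges: [-2.66, 2.66], [-1.03, 1.9], [-1.14, 1.46], [-1.82, 2.27], [-1.45, 1.34], [-3.14, 3.14]. Speed limits (rad/s): [2.22, 2.22, 2.79, 3.14, 3.14, 3.14].

### API

Orientations are given as [roll, pitch, yaw] about the fixed x, y, z axes, in that order (R = Rz(yaw) Ry(pitch) Rx(roll)).
In Python, from rig import robot gives the robot as it stands.
- The arm moves only by the shell command python3 -m crank 'ROWS' [FORCE]. ROWS is JSON, a list of rows, each an object of numbers: "x", "y", "z": the shift along the tool's x, y, z in mm; "wx", "wy", "wz": the turn, a rotation vector about the tool's x, y, z in rad; "fingers": the finger opening in mm, from 0 to 85.4. In form: [{"x": .., "y": .., "z": .., "wx": .., "wy": .., "wz": .., "fingers": ..}, ...]. A call has 1 to 20 rows; each row is the pose to reach, as a shift and turn from the pose commanded when the call began, along the tool's axes at that moment; what a row does not reach only later rows make up. A row lasts 1/12 s, in which the tool goes at most 41.7 mm and 7.16 degrees, less where a joint would pass 70% of its speed; a pose out of reach is approached as far as the arm can. A call with a gripper value outside its range is refused whole. The fingers move at their own pace and stop on an object; FORCE is the grip in N (left out, the last holds). Time passes only in rows, so rows that repeat a pose let the fingers close. It gives the time, the measured TCP pose, the force and the opening at its end, in the units of the state.
- robot.sense(): the state, without advancing time (a new reading comes with each control period).
- robot.camera(name): name is "side" or "top"; returns a dict with "frame" (420x560x3 uint8, red, green, blue), "z_map" (420x560 float32, m along the optical axis (not along the pixel's ray), 0 where there is no reading), "vertical_fov" (degrees; the focal length in pixels is half the picture's height over the tangent of half this angle, whatever the lens; pixels are square), "cx", "cy" (the principal point, pixels), "k1" (the pictures are not rectified: a ray, as slopes to the right and down, at radius r is drawn at 1 + k1 r^2 times it, then the intrinsics apply), "extrinsics" (4x4, takes a point from world to camera coordinates). Camera axes: x right, y down, z forward; pixel columns grow to the right and rows downward; lengths in m; the calibration is good to about 2 mm. A picture is of the moment at which its call begins.
- robot.finish_job(): hands the job in, once; it reports no verdict.
Trained networks look in the newest picture that a camera, given by its name, has taken for a name from the list of things; names that differ only in an ending like _2 or _b are one class to them, and where a whole thing is asked for, a point or a joint stands for the part that bears it (a point fixed in the world has none). Each returns a list of dicts, best first, with "p" (0 to 1); they miss things now and then, are a little off and sometimes report something else, mostly with a low value. They report only what shows in the picture. A call takes as long as a camera call. They do not tell look-alikes from the thing itself.
- robot.search_frame(camera, target): "centre" ([x, y, z] in m, in the coordinates of the camera as it stood for that picture, good to about 4 mm: the middle of the surface that is visible of it).
- robot.outline_of(camera, target): "pixels" (420x560 bool, what is visible of it).
- robot.pinpoint(camera, target): "centre" ([x, y, z] in m, in the coordinates of the camera as it stood for that picture, good to about 4 mm: a listed point, or the origin of a listed thing).
The state is a dict: "time_s": time; "joint_pos": joint angles; "joint_vel": joint speeds; "effort": joint torques, N m; "eef_pos": TCP position; "ee_rot": TCP orientation; "contact_force": force on the tool from outside, world axes, zero at the start; "ft_torque": the same for the moment, N m; "gripper_width": finger opening in m.
Only numpy, scipy, OpenCV 4.12 (cv2) and the standard library are available. Lean on these libraries where they do the work, as an engineer would, in place of code of your own. Each camera call takes 0.05 s, during which the arm holds its last target.

## Working session

There is one attempt and no reset: what is moved stays moved. The work goes in short steps, Python scripts to look and compute and a shell command to move; the robot and the scene stay as the last step left them, time stands still between calls to the robot, and variables do not carry over. Pictures are saved under pics/ and viewed, and the job is handed in when it is done.

```bash
ls; mkdir -p pics; cat > h.py <<'E'
import numpy as np,cv2
from rig import robot
def shot(n,fn=None):
    c=robot.camera(n)
    if fn: cv2.imwrite('pics/'+fn,c['frame'][:,:,::-1])
    return c
def toworld(c,p):
    E=np.array(c['extrinsics']);return E[:3,:3].T@(np.array(p)-E[:3,3])
def K(c):
    f=c['frame'].shape[0]/2/np.tan(np.radians(c['vertical_fov']/2));return f
def pix(c,w):
    E=np.array(c['extrinsics']);p=E[:3,:3]@np.array(w)+E[:3,3]
    s=p[:2]/p[2];s=s*(1+c['k1']*(s@s));return K(c)*s+[c['cx'],c['cy']]
def ray(c,uv):
    d=(np.array(uv,float)-[c['cx'],c['cy']])/K(c);s=d.copy()
    for _ in range(20): s=d/(1+c['k1']*(s@s))
    return s
def onplane(c,uv,z):
    s=ray(c,uv);E=np.array(c['extrinsics']);R=E[:3,:3];o=-R.T@E[:3,3];d=R.T@np.array([s[0],s[1],1]);return o+d*(z-o[2])/d[2]
def withdepth(c,uv):
    s=ray(c,uv);z=c['z_map'][int(round(uv[1])),int(round(uv[0]))];return toworld(c,[s[0]*z,s[1]*z,z])
E
python3 - <<'E'
from h import *
print(robot.sense())
for n in ['top','side']:
    c=shot(n,n+'0.png')
    print(n,K(c),c['k1'],np.round(toworld(c,[0,0,0]),3))
    for t in ['frame','mouth','stop_zone','stop_pad_spring','pusher','pusher_grip','pot1','steel_scoop','label_roll','probe_thermometer','tally_counter','tie_tub','marker_pen']:
        for r in robot.pinpoint(n,t)[:6]: 
            w=toworld(c,r['centre']);print(t,round(r['p'],2),np.round(w,4),np.round(pix(c,w)))
E
```

```text
pics
{'time_s': 0.0, 'joint_pos': array([ 1.11202335e+00,  2.38768271e-01, -1.42351534e-02,  1.31922566e+00,
        3.10105295e-06,  1.57081162e+00]), 'joint_vel': array([ 0.00167954, -0.00021083, -0.0005642 , -0.00088922, -0.00049423,
       -0.00101384]), 'effort': array([-2.87492207e-03, -5.38779008e+01,  3.46439266e+01,  1.81703980e-02,
       -4.34780975e-05,  3.72931731e-05]), 'eef_pos': array([0.23230945, 0.47033894, 0.23069164]), 'ee_rot': array([-3.14015990e+00, -3.07913238e-06,  2.68280437e+00]), 'contact_force': array([-0.25570301, -0.03468982,  0.12620583]), 'ft_torque': array([ 0.02860291, -0.01473234,  0.02340508]), 'gripper_width': 0.08533570101191158}
top 403.4878129621863 -0.002547684920387262 [ 0.379 -0.055  1.146]
frame 0.64 [ 4.822e-01 -3.730e-01  2.000e-04] [399. 232.]
stop_zone 0.68 [ 0.6473  0.2151 -0.0009] [194. 177.]
stop_zone 0.58 [ 0.6583 -0.0016  0.0182] [267. 171.]
stop_pad_spring 0.79 [0.7268 0.     0.0212] [267. 148.]
pusher 0.64 [ 0.4785 -0.3712 -0.0031] [398. 233.]
pusher_grip 0.67 [0.7256 0.     0.0214] [267. 148.]
pusher_grip 0.55 [ 0.4832 -0.3766 
[... 1104 characters left out ...]
.5371 0.0818 0.0046] [283. 254.]
pot1 0.67 [0.5469 0.0274 0.0015] [283. 247.]
pot1 0.63 [ 0.5194 -0.0213  0.    ] [294. 242.]
pot1 0.59 [0.4149 0.1325 0.004 ] [324. 265.]
pot1 0.54 [ 0.5447 -0.0801  0.0031] [289. 233.]
pot1 0.49 [0.7452 0.1798 0.0069] [204. 263.]
steel_scoop 0.86 [0.4948 0.3517 0.0069] [283. 304.]
label_roll 0.92 [ 0.6825 -0.2918  0.0028] [261. 209.]
label_roll 0.23 [0.5432 0.0266 0.0018] [284. 247.]
probe_thermometer 0.66 [ 6.453e-01 -4.718e-01 -6.000e-04] [278. 196.]
tally_counter 0.56 [0.3653 0.2313 0.0016] [341. 285.]
tally_counter 0.55 [0.6482 0.215  0.0026] [234. 273.]
tie_tub 0.81 [0.3647 0.2327 0.0059] [341. 284.]
marker_pen 0.29 [ 0.5202 -0.0211  0.0029] [294. 241.]
```

View pics/top0.png

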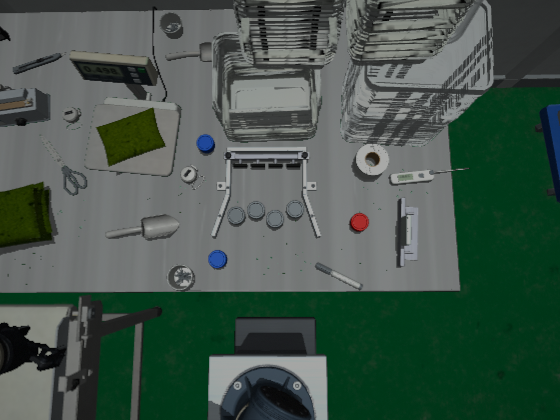

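View pics/side0.png

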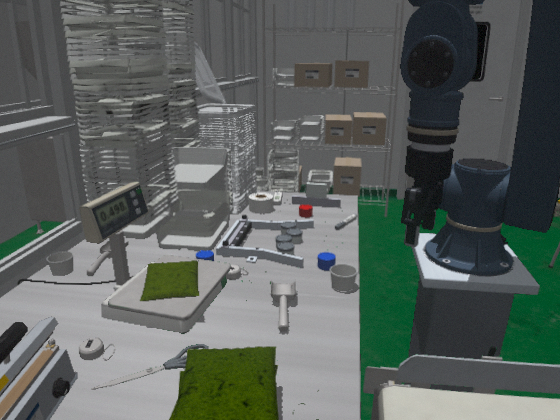

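```bash
python3 - <<'E'
import cv2
a=cv2.imread('pics/top0.png');b=a[120:290,200:450];cv2.imwrite('pics/topz.png',cv2.resize(b,None,fx=3.2,fy=3.2,interpolation=cv2.INTER_CUBIC)[:, :800])
E
```

```text
(no output)
```

View pics/topz.png

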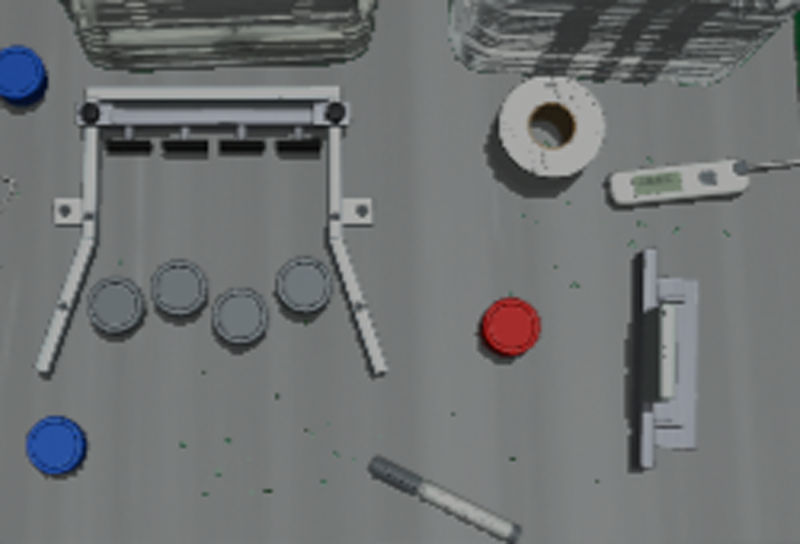

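Top view: the frame is at about (267,190) with its mouth facing the robot. The pots are in the mouth, the pusher is at (406,232) with its foot pointing right, and the blue and red look-alikes are outside the frame. Next I'll refine the frame yaw and pusher pose.

```bash
cat >> h.py <<'E'
def rect(c,z,x0,x1,y0,y1,mm=0.5,img=None):
    # rows: x decreasing, cols: y decreasing
    xs=np.arange(x1,x0,-mm/1000);ys=np.arange(y1,y0,-mm/1000)
    Y,X=np.meshgrid(ys,xs);P=np.stack([X,Y,0*X+z],-1).reshape(-1,3)
    E=np.array(c['extrinsics']);q=P@E[:3,:3].T+E[:3,3];s=q[:,:2]/q[:,2:];s=s*(1+c['k1']*(s**2).sum(1,keepdims=True))
    m=(K(c)*s+[c['cx'],c['cy']]).astype(np.float32).reshape(X.shape+(2,))
    return cv2.remap(c['frame'] if img is None else img,m[...,0],m[...,1],cv2.INTER_CUBIC)
def cloud(c):
    h,w=c['z_map'].shape;u,v=np.meshgrid(np.arange(w),np.arange(h))
    d=np.stack([(u-c['cx'])/K(c),(v-c['cy'])/K(c)],-1);s=d.copy()
    for _ in range(10): s=d/(1+c['k1']*(s**2).sum(-1,keepdims=True))
    z=c['z_map'];p=np.concatenate([s*z[...,None],z[...,None]],-1);E=np.array(c['extrinsics'])
    return (p-E[:3,3])@E[:3,:3]
E
python3 - <<'E'
from h import *
c=shot('top');P=cloud(c)
z=P[...,2]
reg=lambda x0,x1,y0,y1:(P[...,0]>x0)&(P[...,0]<x1)&(P[...,1]>y0)&(P[...,1]<y1)
t=reg(.3,.55,.12,.2);print('table z',np.median(z[reg(.42,.46,-.25,.0)]))
m=reg(.35,.6,-.46,-.3)
for lo,hi,n in [(.08,.1,'handle'),(.028,.042,'blade'),(.002,.012,'foot')]:
    q=P[m&(z>lo)&(z<hi)]
    if len(q): print(n,len(q),cv2.minAreaRect((q[:,:2]*1000).astype(np.float32)),np.median(q[:,2]),q.min(0).round(4),q.max(0).round(4))
q=P[reg(.38,.8,-.2,.2)&(z>.015)]
print(np.histogram(q[:,2],bins=np.arange(.015,.06,.003)))
g=c['frame']
cv2.imwrite('pics/r28.png',rect(c,.028,.44,.76,-.17,.17)[:,:,::-1])
cv2.imwrite('pics/rp.png',rect(c,.034,.36,.60,-.47,-.27)[:,:,::-1])
E
```

```text
table z 0.0008156154203442657
handle 176 ((481.0036315917969, -371.2872314453125), (13.85159683227539, 76.22506713867188), 86.48924255371094) 0.08946028185200541 [ 0.4428 -0.3793  0.0801] [ 0.519  -0.363   0.0962]
blade 219 ((480.318603515625, -372.4052734375), (13.112874984741211, 187.43658447265625), 86.26122283935547) 0.033930215672455355 [ 0.3869 -0.383   0.0283] [ 0.5741 -0.3608  0.0414]
foot 1539 ((475.6466064453125, -379.864990234375), (159.82266235351562, 248.67727661132812), 89.94550323486328) 0.0036145377540724045 [ 0.3512 -0.4598  0.002 ] [ 0.6    -0.3     0.0118]
(array([118, 165, 270, 522, 646, 672, 791, 234,  33,  29,  15,   2,   0,
         5]), array([0.015, 0.018, 0.021, 0.024, 0.027, 0.03 , 0.033, 0.036, 0.039,
       0.042, 0.045, 0.048, 0.051, 0.054, 0.057]))
```

View pics/r28.png

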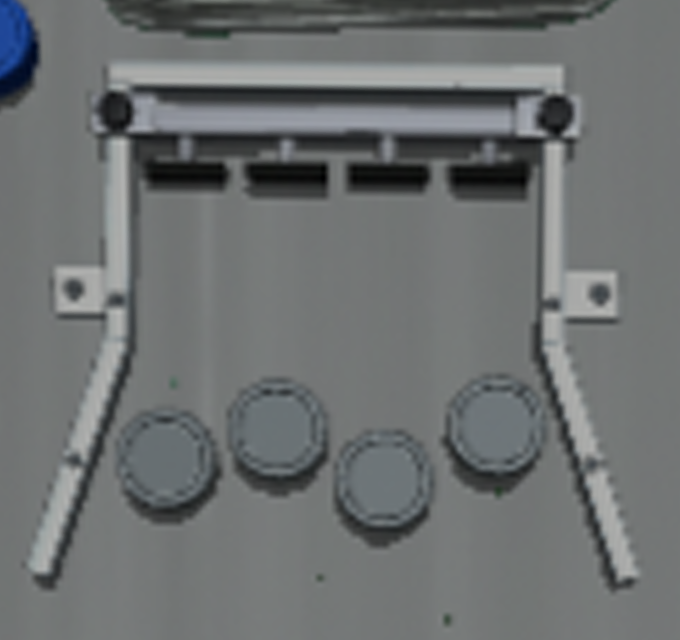

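View pics/rp.png

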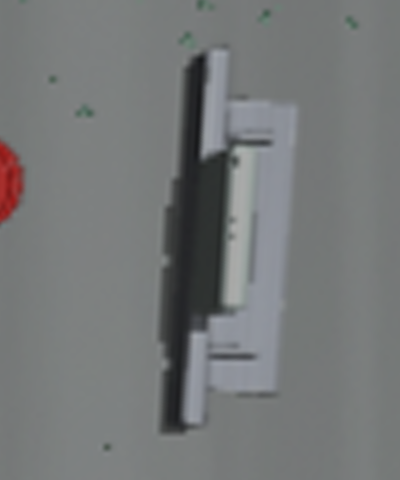

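```bash
python3 - <<'E'
from h import *
c=shot('top');g=cv2.cvtColor(c['frame'],cv2.COLOR_RGB2GRAY).astype(np.float32)
def im(z): return cv2.GaussianBlur(rect(c,z,.44,.76,-.17,.17,img=g),(0,0),2)
X=lambda r:.76-.0005*r
Y=lambda q:.17-.0005*q
def edge(A,rows,cols,sign,axis):
    # axis 0: edge along cols; find max sign*gradient over rows per col
    G=np.gradient(A,axis=axis)*sign
    pts=[]
    if axis==0:
        for q in cols:
            s=G[rows,q];i=s.argmax()
            if 0<i<len(s)-1: pts.append((q,rows[i]+.5*(s[i-1]-s[i+1])/(s[i-1]-2*s[i]+s[i+1])))
    else:
        for r in rows:
            s=G[r,cols];i=s.argmax()
            if 0<i<len(s)-1: pts.append((r,cols[i]+.5*(s[i-1]-s[i+1])/(s[i-1]-2*s[i]+s[i+1])))
    p=np.array(pts);k=np.polyfit(p[:,0],p[:,1],1)
    for _ in range(3):
        r=p[:,1]-np.polyval(k,p[:,0]);p=p[abs(r)<max(1,2*r.std())];k=np.polyfit(p[:,0],p[:,1],1)
    return np.degrees(k[0]),k,(p[:,1]-np.polyval(k,p[:,0])).std(),p
for z in (.028,.04):
    A=im(z)
    a,k,s,_=edge(A,np.arange(78,100),np.arange(165,515),-1,0);print(z,'backbar front',-a,s)
    a,k,s,_=edge(A,np.arange(55,78),np.arange(120,550),1,0);print(z,'backbar rear',-a,s)
    a,k,s,_=edge(A,np.arange(120,145),np.arange(160,510),-1,0);print(z,'carrier front',-a,s,X(np.polyval(k,340)))
A=im(.028)
a,kl,s,_=edge(A,np.arange(150,260),np.arange(120,142),-1,1);print('left guide inner (slope->yaw)',a,s,Y(np.polyval(kl,200)))
a,kr,s,_=edge(A,np.arange(150,260),np.arange(530,552),1,1);print('right guide inner',a,s,Y(np.polyval(kr,200)))
A=im(.026)
for n,cs in enumerate([(152,225),(250,325),(352,425),(455,525)]):
    for sg,nm in((-1,'rear->black'),(1,'front')):
        a,k,s,_=edge(A,np.arange(150,200),np.arange(*cs),sg,0);print('pad',n+1,nm,X(np.polyval(k,sum(cs)/2)),Y(sum(cs)/2),-a,s)
E
```

```text
0.028 backbar front -0.6031050808541863 0.06838797450101505
0.028 backbar rear -0.33294444084527175 0.20533280612645424
0.028 carrier front -0.3482702082945279 0.34653349310101894 0.6936552715512105
0.04 backbar front -0.603129986081831 0.06860294540696679
0.04 backbar rear -0.3288085708913243 0.20543254288093332
0.04 carrier front -0.3529772907304182 0.33203333183928285 0.6902790361409312
left guide inner (slope->yaw) 0.12250337604771012 0.2673060409618151 0.10605932866875703
right guide inner -0.4991648031999292 0.19437073557546822 -0.10210434165815332
pad 1 rear->black 0.6793785843479071 0.07575000000000001 -0.9610976280743534 0.42534973072936816
pad 1 front 0.6654624977853199 0.07575000000000001 -0.2919915791278854 0.12552395908775366
pad 2 rear->black 0.6793502052071813 0.026249999999999996 0.28807989991621624 0.33301052368629286
pad 2 front 0.6614148842524789 0.026249999999999996 -0.7725023313414329 0.1537867930414851
pad 3 rear->black 0.6785652480340041 -0.024249999999999994 -2.050453953877473 0.2882970637820271
pad 3 front 0.6644453275441262 -0.024249999999999994 -0.4303042857722173 0.10927255694326982
pad 4 rear->black 0.6790604170532288 -0.07499999999999998 5.050833512678441 0.3610630494609545
pad 4 front 0.6770844644610902 -0.07499999999999998 54.777067390554976 1.3185107886169725
```

```bash
cat >> h.py <<'E'
from scipy.spatial.transform import Rotation as Ro
def go(x,y,z,yawdeg,roll=np.pi):
    s=robot.sense();R=Ro.from_euler('xyz',s['ee_rot']);T=Ro.from_euler('xyz',[roll,0,np.radians(yawdeg)])
    d=R.inv().apply(np.array([x,y,z])-s['eef_pos'])*1000;w=(R.inv()*T).as_rotvec()
    print('xyz',d.round(1),'w',w.round(4))
E
python3 - <<'E'
from h import *
go(.4807,-.372,.2,-3.5)
E
```

```text
xyz [-595.7 -645.6   31.3] w [-1.0000e-04  2.0000e-04  2.7439e+00]
```

```bash
python3 -m crank '[{"x":-595.7,"y":-645.6,"z":31.3,"wz":2.744,"fingers":85},{"x":-595.7,"y":-645.6,"z":31.3,"wz":2.744,"fingers":85},{"x":-595.7,"y":-645.6,"z":31.3,"wz":2.744,"fingers":85},{"x":-595.7,"y":-645.6,"z":31.3,"wz":2.744,"fingers":85},{"x":-595.7,"y":-645.6,"z":31.3,"wz":2.744,"fingers":85},{"x":-595.7,"y":-645.6,"z":31.3,"wz":2.744,"fingers":85},{"x":-595.7,"y":-645.6,"z":31.3,"wz":2.744,"fingers":85},{"x":-595.7,"y":-645.6,"z":31.3,"wz":2.744,"fingers":85},{"x":-595.7,"y":-645.6,"z":31.3,"wz":2.744,"fingers":85},{"x":-595.7,"y":-645.6,"z":31.3,"wz":2.744,"fingers":85},{"x":-595.7,"y":-645.6,"z":31.3,"wz":2.744,"fingers":85},{"x":-595.7,"y":-645.6,"z":31.3,"wz":2.744,"fingers":85},{"x":-595.7,"y":-645.6,"z":31.3,"wz":2.744,"fingers":85},{"x":-595.7,"y":-645.6,"z":31.3,"wz":2.744,"fingers":85},{"x":-595.7,"y":-645.6,"z":31.3,"wz":2.744,"fingers":85},{"x":-595.7,"y":-645.6,"z":31.3,"wz":2.744,"fingers":85},{"x":-595.7,"y":-645.6,"z":31.3,"wz":2.744,"fingers":85},{"x":-595.7,"y":-645.6,"z":31.3,"wz":2.744,"fingers":85},{"x":-595.7,"y":-645.6,"z":31.3,"wz":2.744,"fingers":85},{"x":-595.7,"y":-645.6,"z":31.3,"wz":2.744,"fingers":85}]' 40
python3 -c "
from h import *
print(robot.sense()['joint_pos']);go(.4807,-.372,.2,-3.5)"
```

```text
[ 1.11197298e+00  2.38220553e-01 -1.34902046e-02  1.31920052e+00
  2.35764345e-05  1.57078555e+00]
xyz [-595.7 -645.6   31.3] w [-1.0000e-04  2.0000e-04  2.7439e+00]$[0]: bad value
```

```bash
python3 -m crank '[{"x":-298,"y":-323,"z":10,"wz":1.37,"fingers":85},{"x":-298,"y":-323,"z":10,"wz":1.37,"fingers":85},{"x":-298,"y":-323,"z":10,"wz":1.37,"fingers":85},{"x":-298,"y":-323,"z":10,"wz":1.37,"fingers":85},{"x":-298,"y":-323,"z":10,"wz":1.37,"fingers":85},{"x":-298,"y":-323,"z":10,"wz":1.37,"fingers":85},{"x":-298,"y":-323,"z":10,"wz":1.37,"fingers":85},{"x":-298,"y":-323,"z":10,"wz":1.37,"fingers":85},{"x":-298,"y":-323,"z":10,"wz":1.37,"fingers":85},{"x":-298,"y":-323,"z":10,"wz":1.37,"fingers":85},{"x":-298,"y":-323,"z":10,"wz":1.37,"fingers":85}]' 40
python3 -c "
from h import *
print(robot.sense()['joint_pos']);go(.4807,-.372,.15,-3.5)"
```

```text
[ 1.11197298e+00  2.38220553e-01 -1.34902046e-02  1.31920052e+00
  2.35764345e-05  1.57078555e+00]
xyz [-595.7 -645.6   81.3] w [-1.0000e-04  2.0000e-04  2.7439e+00]$[0]: bad value
```

```bash
python3 -m crank '[{"x":-29,"y":-32,"z":1,"wx":0,"wy":0,"wz":0.12,"fingers":85}]' 40; python3 -m crank '[{"x":-29,"y":-32,"z":1,"wx":0,"wy":0,"wz":0.12,"fingers":85}]'
```

```text
time_s: 1.58
eef_pos: [0.2437, 0.4349, 0.2296]
ee_rot: [3.14, -0.001, 2.568]
contact_force: [0.6, -1.2, 0.2]
gripper_width: 0.0849
time_s: 1.67
eef_pos: [0.2507, 0.3898, 0.2286]
ee_rot: [-3.141, 0.0, 2.44]
contact_force: [0.9, -0.0, 1.3]
gripper_width: 0.0851
```

```bash
python3 -c "
from h import *
go(.4807,-.372,.15,-3.5)"
```

```text
xyz [-667.3 -433.5   78.9] w [2.0000e-04 5.0000e-04 2.5012e+00]
```

```bash
python3 -m crank '[{"x":-667,"y":-433,"z":30,"wx":0,"wy":0,"wz":2.5,"fingers":85},{"x":-667,"y":-433,"z":30,"wx":0,"wy":0,"wz":2.5,"fingers":85},{"x":-667,"y":-433,"z":30,"wx":0,"wy":0,"wz":2.5,"fingers":85},{"x":-667,"y":-433,"z":30,"wx":0,"wy":0,"wz":2.5,"fingers":85},{"x":-667,"y":-433,"z":30,"wx":0,"wy":0,"wz":2.5,"fingers":85},{"x":-667,"y":-433,"z":30,"wx":0,"wy":0,"wz":2.5,"fingers":85},{"x":-667,"y":-433,"z":30,"wx":0,"wy":0,"wz":2.5,"fingers":85},{"x":-667,"y":-433,"z":30,"wx":0,"wy":0,"wz":2.5,"fingers":85},{"x":-667,"y":-433,"z":30,"wx":0,"wy":0,"wz":2.5,"fingers":85},{"x":-667,"y":-433,"z":30,"wx":0,"wy":0,"wz":2.5,"fingers":85},{"x":-667,"y":-433,"z":30,"wx":0,"wy":0,"wz":2.5,"fingers":85},{"x":-667,"y":-433,"z":30,"wx":0,"wy":0,"wz":2.5,"fingers":85},{"x":-667,"y":-433,"z":30,"wx":0,"wy":0,"wz":2.5,"fingers":85},{"x":-667,"y":-433,"z":30,"wx":0,"wy":0,"wz":2.5,"fingers":85},{"x":-667,"y":-433,"z":30,"wx":0,"wy":0,"wz":2.5,"fingers":85},{"x":-667,"y":-433,"z":30,"wx":0,"wy":0,"wz":2.5,"fingers":85},{"x":-667,"y":-433,"z":30,"wx":0,"wy":0,"wz":2.5,"fingers":85},{"x":-667,"y":-433,"z":30,"wx":0,"wy":0,"wz":2.5,"fingers":85},{"x":-667,"y":-433,"z":30,"wx":0,"wy":0,"wz":2.5,"fingers":85},{"x":-667,"y":-433,"z":30,"wx":0,"wy":0,"wz":2.5,"fingers":85}]' 
python3 -c "
from h import *
print(robot.sense()['joint_pos']);go(.4807,-.372,.13,-3.5)"
```

```text
time_s: 3.33
eef_pos: [0.4837, -0.377, 0.1976]
ee_rot: [3.14, -0.0, -0.067]
contact_force: [-2.0, 1.0, -0.7]
gripper_width: 0.085
[-6.61465036e-01  4.01627418e-01  1.39003369e-01  1.30714121e+00
 -1.23477809e-03  2.54676465e+00]
xyz [-3.4 -4.9 67.6] w [ 0.0016 -0.0002 -0.0056]
```

```bash
python3 -m crank '[{"x":-3,"y":-5,"z":40,"wx":0,"wy":0,"wz":-2.4,"fingers":85},{"x":-3,"y":-5,"z":40,"wx":0,"wy":0,"wz":-2.4,"fingers":85},{"x":-3,"y":-5,"z":40,"wx":0,"wy":0,"wz":-2.4,"fingers":85},{"x":-3,"y":-5,"z":40,"wx":0,"wy":0,"wz":-2.4,"fingers":85},{"x":-3,"y":-5,"z":40,"wx":0,"wy":0,"wz":-2.4,"fingers":85},{"x":-3,"y":-5,"z":40,"wx":0,"wy":0,"wz":-2.4,"fingers":85},{"x":-3,"y":-5,"z":40,"wx":0,"wy":0,"wz":-2.4,"fingers":85},{"x":-3,"y":-5,"z":40,"wx":0,"wy":0,"wz":-2.4,"fingers":85},{"x":-3,"y":-5,"z":40,"wx":0,"wy":0,"wz":-2.4,"fingers":85},{"x":-3,"y":-5,"z":40,"wx":0,"wy":0,"wz":-2.4,"fingers":85},{"x":-3,"y":-5,"z":40,"wx":0,"wy":0,"wz":-2.4,"fingers":85},{"x":-3,"y":-5,"z":40,"wx":0,"wy":0,"wz":-2.4,"fingers":85},{"x":-3,"y":-5,"z":40,"wx":0,"wy":0,"wz":-2.4,"fingers":85},{"x":-3,"y":-5,"z":40,"wx":0,"wy":0,"wz":-2.4,"fingers":85},{"x":-3,"y":-5,"z":40,"wx":0,"wy":0,"wz":-2.4,"fingers":85},{"x":-3,"y":-5,"z":40,"wx":0,"wy":0,"wz":-2.4,"fingers":85},{"x":-3,"y":-5,"z":40,"wx":0,"wy":0,"wz":-2.4,"fingers":85},{"x":-3,"y":-5,"z":40,"wx":0,"wy":0,"wz":-2.4,"fingers":85},{"x":-3,"y":-5,"z":40,"wx":0,"wy":0,"wz":-2.4,"fingers":85},{"x":-3,"y":-5,"z":40,"wx":0,"wy":0,"wz":-2.4,"fingers":85}]' 
python3 -c "
from h import *
print(robot.sense()['joint_pos']);go(.4807,-.372,.13,176.5)"
```

```text
time_s: 5.0
eef_pos: [0.4798, -0.366, 0.1594]
ee_rot: [-3.141, -0.0, 2.349]
contact_force: [0.8, -0.1, -0.7]
gripper_width: 0.0849
[-6.51537910e-01  4.02269663e-01  4.04908311e-02  1.20906850e+00
 -1.24595390e-04  1.41344090e-01]
xyz [-4.9 -3.6 29.4] w [-1.000e-04 -1.000e-04 -7.318e-01]
```

```bash
python3 -m crank '[{"x":-5,"y":-3.6,"z":20,"wx":0,"wy":0,"wz":-0.12,"fingers":85},{"x":-5,"y":-3.6,"z":20,"wx":0,"wy":0,"wz":-0.24,"fingers":85},{"x":-5,"y":-3.6,"z":20,"wx":0,"wy":0,"wz":-0.36,"fingers":85},{"x":-5,"y":-3.6,"z":20,"wx":0,"wy":0,"wz":-0.48,"fingers":85},{"x":-5,"y":-3.6,"z":20,"wx":0,"wy":0,"wz":-0.6,"fingers":85},{"x":-5,"y":-3.6,"z":20,"wx":0,"wy":0,"wz":-0.7,"fingers":85},{"x":-5,"y":-3.6,"z":20,"wx":0,"wy":0,"wz":-0.735,"fingers":85},{"x":-5,"y":-3.6,"z":20,"wx":0,"wy":0,"wz":-0.735,"fingers":85},{"x":-5,"y":-3.6,"z":20,"wx":0,"wy":0,"wz":-0.735,"fingers":85}]' 
python3 -c "
from h import *
print(robot.sense()['joint_pos']);go(.4807,-.372,.0435,176.5)
c=shot('top','g1.png');shot('side','g1s.png')
cv2.imwrite('pics/g1z.png',cv2.resize(c['frame'][180:290,330:470,::-1],None,fx=5,fy=5))"
```

```text
time_s: 5.75
eef_pos: [0.4808, -0.3721, 0.1394]
ee_rot: [-3.142, -0.0, 3.074]
contact_force: [0.8, 0.6, -1.0]
gripper_width: 0.0852
[-6.58619717e-01  4.20656289e-01  1.70190956e-02  1.16716046e+00
 -8.13564435e-05 -5.91214636e-01]
xyz [ 0.1  0.1 95.9] w [-0.0001 -0.     -0.0063]
```

View pics/g1z.png

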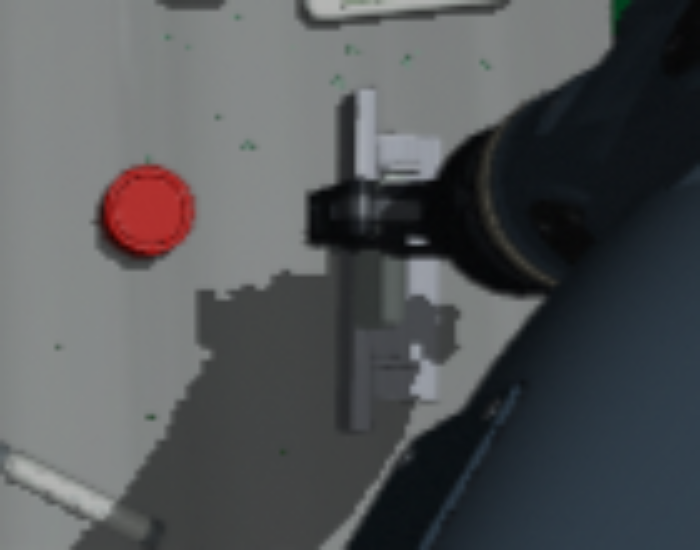

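View pics/g1s.png

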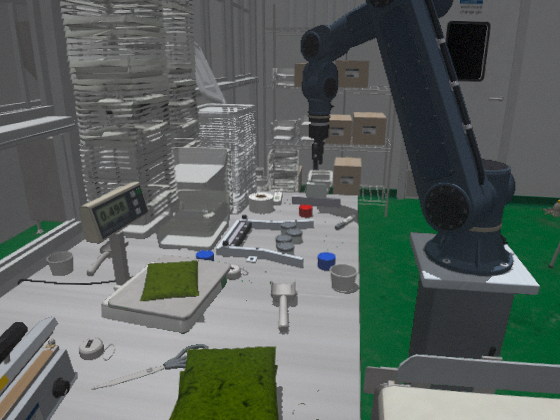

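```bash
python3 -m crank '[{"x":0,"y":0,"z":30,"wx":0,"wy":0,"wz":0,"fingers":85},{"x":0,"y":0,"z":60,"wx":0,"wy":0,"wz":-0.003,"fingers":85},{"x":0,"y":0,"z":80,"wx":0,"wy":0,"wz":-0.006,"fingers":85},{"x":0,"y":0,"z":92,"wx":0,"wy":0,"wz":-0.006,"fingers":85},{"x":0,"y":0,"z":96,"wx":0,"wy":0,"wz":-0.006,"fingers":85},{"x":0,"y":0,"z":96,"wx":0,"wy":0,"wz":-0.006,"fingers":85}]'
python3 -m crank '[{"x":0,"y":0,"z":0,"wx":0,"wy":0,"wz":0,"fingers":40},{"x":0,"y":0,"z":0,"wx":0,"wy":0,"wz":0,"fingers":30},{"x":0,"y":0,"z":0,"wx":0,"wy":0,"wz":0,"fingers":22},{"x":0,"y":0,"z":0,"wx":0,"wy":0,"wz":0,"fingers":18},{"x":0,"y":0,"z":0,"wx":0,"wy":0,"wz":0,"fingers":14},{"x":0,"y":0,"z":0,"wx":0,"wy":0,"wz":0,"fingers":8},{"x":0,"y":0,"z":0,"wx":0,"wy":0,"wz":0,"fingers":5},{"x":0,"y":0,"z":0,"wx":0,"wy":0,"wz":0,"fingers":5},{"x":0,"y":0,"z":0,"wx":0,"wy":0,"wz":0,"fingers":5},{"x":0,"y":0,"z":0,"wx":0,"wy":0,"wz":0,"fingers":5}]' 40
```

```text
time_s: 6.35
eef_pos: [0.4802, -0.3717, 0.0424]
ee_rot: [3.141, -0.002, 3.083]
contact_force: [0.2, 0.6, -0.0]
gripper_width: 0.0851
time_s: 7.18
eef_pos: [0.481, -0.3724, 0.0439]
ee_rot: [-3.141, 0.001, 3.084]
contact_force: [-1.3, -1.6, 5.8]
gripper_width: 0.0137
```

```bash
python3 -m crank '[{"x":0,"y":0,"z":0,"wx":0,"wy":0,"wz":0,"fingers":5},{"x":0,"y":0,"z":0,"wx":0,"wy":0,"wz":0,"fingers":5},{"x":0,"y":0,"z":-5,"wx":0,"wy":0,"wz":0,"fingers":5},{"x":0,"y":0,"z":-15,"wx":0,"wy":0,"wz":0,"fingers":5},{"x":0,"y":0,"z":-35,"wx":0,"wy":0,"wz":0,"fingers":5},{"x":0,"y":0,"z":-60,"wx":0,"wy":0,"wz":0,"fingers":5},{"x":0,"y":0,"z":-75,"wx":0,"wy":0,"wz":0,"fingers":5},{"x":0,"y":0,"z":-80,"wx":0,"wy":0,"wz":0,"fingers":5},{"x":0,"y":0,"z":-80,"wx":0,"wy":0,"wz":0,"fingers":5},{"x":0,"y":0,"z":-80,"wx":0,"wy":0,"wz":0,"fingers":5}]' 115
python3 -c "
from h import *
s=robot.sense();print(s['contact_force'],s['ft_torque'])
go(.445,.002,.124,89.65)"
```

```text
time_s: 8.02
eef_pos: [0.4805, -0.3718, 0.1229]
ee_rot: [3.141, -0.001, 3.084]
contact_force: [0.0, 0.2, -2.1]
gripper_width: 0.0124
[ 0.04239412  0.24561433 -2.11047161] [ 0.0363335   0.0506734  -0.01961115]
xyz [ 57.  371.1  -0.9] w [-1.0000e-04 -8.0000e-04  1.5191e+00]
```

```bash
python3 -m crank '[{"x":2,"y":10,"z":-1,"wx":0,"wy":0,"wz":0.05,"fingers":5},{"x":6,"y":40,"z":-1,"wx":0,"wy":0,"wz":0.16,"fingers":5},{"x":11,"y":70,"z":-1,"wx":0,"wy":0,"wz":0.28,"fingers":5},{"x":15,"y":100,"z":-1,"wx":0,"wy":0,"wz":0.4,"fingers":5},{"x":20,"y":130,"z":-1,"wx":0,"wy":0,"wz":0.52,"fingers":5},{"x":25,"y":160,"z":-1,"wx":0,"wy":0,"wz":0.64,"fingers":5},{"x":30,"y":190,"z":-1,"wx":0,"wy":0,"wz":0.76,"fingers":5},{"x":34,"y":220,"z":-1,"wx":0,"wy":0,"wz":0.88,"fingers":5},{"x":39,"y":250,"z":-1,"wx":0,"wy":0,"wz":1.0,"fingers":5},{"x":43,"y":280,"z":-1,"wx":0,"wy":0,"wz":1.12,"fingers":5},{"x":47,"y":310,"z":-1,"wx":0,"wy":0,"wz":1.24,"fingers":5},{"x":51,"y":335,"z":-1,"wx":0,"wy":0,"wz":1.36,"fingers":5},{"x":55,"y":357,"z":-1,"wx":0,"wy":0,"wz":1.46,"fingers":5},{"x":57,"y":369,"z":-1,"wx":0,"wy":-0.001,"wz":1.515,"fingers":5},{"x":57,"y":371,"z":-1,"wx":0,"wy":-0.001,"wz":1.519,"fingers":5},{"x":57,"y":371,"z":-1,"wx":0,"wy":-0.001,"wz":1.519,"fingers":5},{"x":57,"y":371,"z":-1,"wx":0,"wy":-0.001,"wz":1.519,"fingers":5}]'
python3 - <<'E'
from h import *
s=robot.sense();print(s['contact_force'],s['ft_torque'],s['joint_pos'])
go(.445,.002,.0479,89.65)
c=shot('top','g2.png');d=shot('side','g2s.png')
for cc,n in((c,'top'),(d,'side')):
  for t in('pusher','pusher_grip'):
    for r in robot.pinpoint(n,t)[:2]: print(n,t,r['p'],toworld(cc,r['centre']).round(4))
cv2.imwrite('pics/g2z.png',cv2.resize(c['frame'][120:290,180:380,::-1],None,fx=3.5,fy=3.5))
cv2.imwrite('pics/g2sz.png',cv2.resize(d['frame'][150:300,180:380,::-1],None,fx=3.5,fy=3.5))
E
```

```text
time_s: 9.43
eef_pos: [0.4449, 0.0013, 0.1237]
ee_rot: [-3.141, 0.001, 1.567]
contact_force: [-0.2, 0.6, -1.9]
gripper_width: 0.0128
[-0.21974558  0.60903472 -1.93738407] [ 0.02722017 -0.05474982 -0.01055019] [ 3.64047619e-03  1.69581903e-01 -3.92344610e-01  1.00944727e+00
 -1.06136763e-03  1.57846399e+00]
xyz [ 0.8  0.1 75.8] w [-0.0006  0.0011  0.0021]
side pusher 0.67 [ 0.4487 -0.0054  0.0813]
side pusher 0.39 [ 0.5198 -0.0203  0.0021]
side pusher_grip 0.91 [ 0.4445 -0.0039  0.1504]
```

View pics/g2z.png

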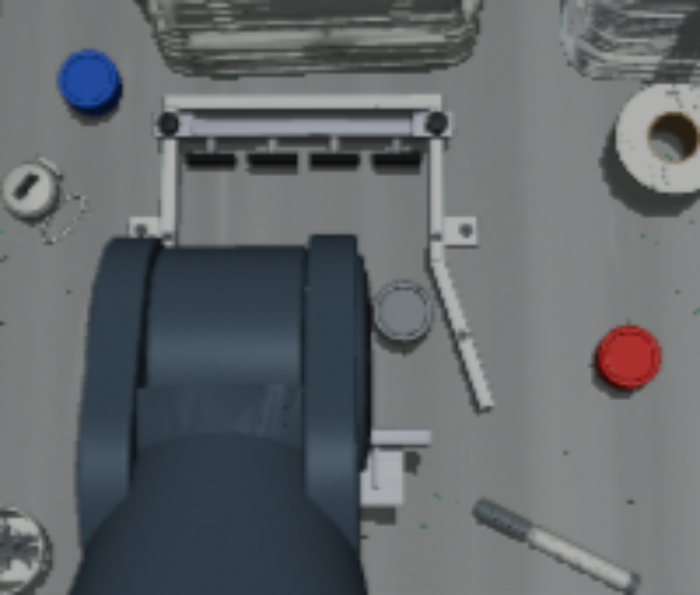

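View pics/g2sz.png

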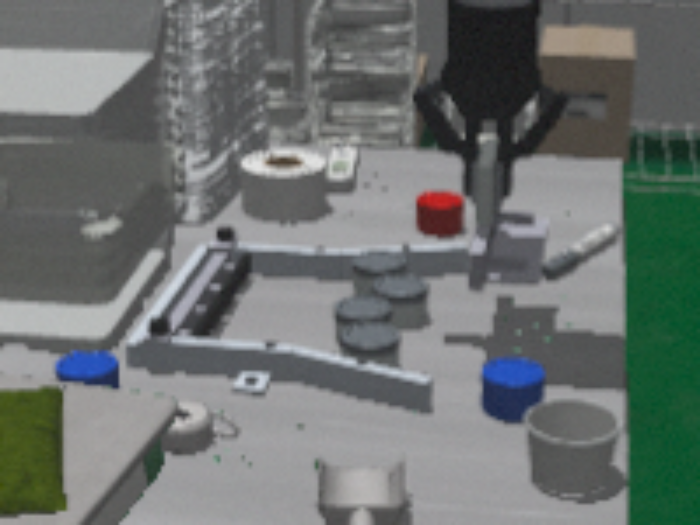

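```bash
python3 - <<'E'
from h import *
c=shot('top');P=cloud(c);z=P[...,2]
g=cv2.cvtColor(c['frame'],cv2.COLOR_RGB2GRAY).astype(np.float32)
A=rect(c,.1138,.42,.47,-.14,-.06,img=g,mm=.5)
print(A.shape);np.set_printoptions(linewidth=250)
print(A[30:80:4,::6].astype(int))
cv2.imwrite('pics/bl.png',cv2.resize(rect(c,.1138,.38,.47,-.14,-.06,mm=.5)[:,:,::-1],None,fx=4,fy=4))
m=(P[...,0]>.42)&(P[...,0]<.47)&(P[...,1]<-.06)&(P[...,1]>-.13)&(z>.105)&(z<.12)
q=P[m];print(len(q),q.min(0),q.max(0),np.median(q,0))
E
```

```text
(100, 161)
[[128 125 125 123 123 123 122 122 122 121 121 122 122 123 124 125 125 125 125 126 127 126 126 129 126 125 123]
 [127 126 126 123 123 122 122 122 121 121 121 122 122 123 124 124 125 125 125 126 126 126 126 126 125 125 123]
 [127 125 125 122 123 122 121 121 121 121 121 121 121 123 124 125 125 124 125 127 126 126 127 125 124 124 123]
 [125 122 121 120 119 119 117 116 115 114 115 113 118 123 123 124 125 125 125 126 125 126 126 125 125 124 124]
 [152 150 150 149 147 147 146 144 143 142 142 139 128 122 123 124 125 125 124 125 126 126 126 126 125 125 124]
 [175 174 174 175 174 173 173 173 172 172 172 171 143 123 124 124 125 124 124 126 127 126 126 126 125 124 123]
 [169 167 167 167 167 167 167 167 165 165 166 165 139 124 123 124 125 124 124 126 126 126 127 126 125 124 123]
 [167 166 167 166 166 166 166 166 164 166 167 162 136 124 123 124 125 126 124 125 125 126 127 125 124 125 124]
 [150 151 152 152 153 154 142 131 132 149 134 144 135 123 124 124 125 125 125 126 126 126 127 125 124 126 124]
 [ 95  91  90  93  93  98  93  86  87 100  86  99 121 122 124 124 125 125 125 127 126 126 127 126 125 125 124]
 [ 59  54  52  52  50  61  76  79  76  74  75  78 107 122 124 124 124 125 124 126 127 127 128 127 126 125 123]
 [ 95  96  97  97  97 105 116 117 117 121 121 121 122 122 124 125 124 124 125 126 127 127 127 126 126 125 123]
 [143 161 158 158 162 134  79  72  76 120 124 124 123 123 124 125 124 124 125 125 126 127 127 126 126 125 124]]
68 [ 0.43781046 -0.09423057  0.10985214] [ 0.44836498 -0.06098672  0.1199893 ] [ 0.44312179 -0.07873962  0.11480916]
```

View pics/bl.png

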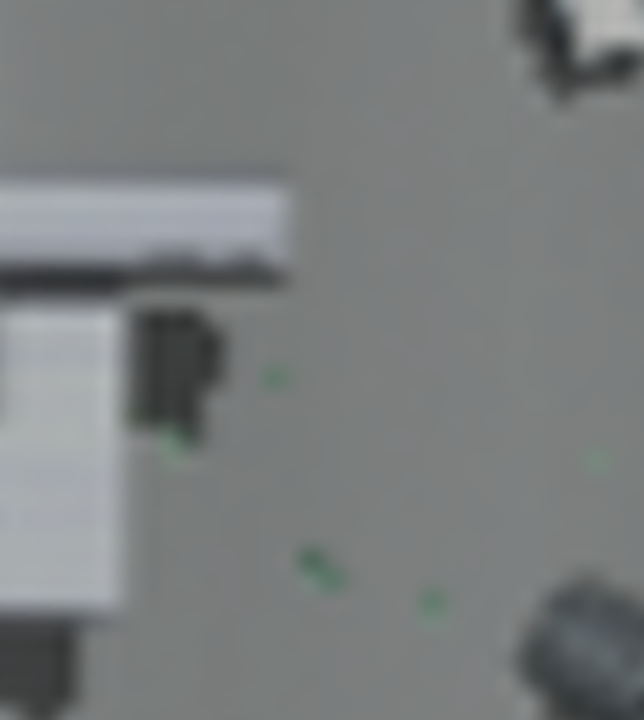

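```bash
python3 -m crank '[{"x":3,"y":0,"z":15,"wx":0,"wy":0,"wz":0.002,"fingers":5},{"x":3,"y":0,"z":40,"wx":0,"wy":0,"wz":0.002,"fingers":5},{"x":3,"y":0,"z":60,"wx":0,"wy":0,"wz":0.002,"fingers":5},{"x":3,"y":0,"z":72,"wx":0,"wy":0,"wz":0.002,"fingers":5},{"x":3,"y":0,"z":75.8,"wx":0,"wy":0,"wz":0.002,"fingers":5},{"x":3,"y":0,"z":75.8,"wx":0,"wy":0,"wz":0.002,"fingers":5},{"x":3,"y":0,"z":75.8,"wx":0,"wy":0,"wz":0.002,"fingers":5}]'
python3 - <<'E'
from h import *
s=robot.sense();print(s['contact_force'],s['ft_torque'],s['ee_rot'])
go(.52,.0042,.0479,89.65)
d=shot('side','g3s.png')
cv2.imwrite('pics/g3sz.png',cv2.resize(d['frame'][150:300,180:380,::-1],None,fx=3.5,fy=3.5))
E
```

```text
time_s: 10.37
eef_pos: [0.4457, 0.0044, 0.0491]
ee_rot: [3.141, 0.001, 1.563]
contact_force: [-0.1, 0.6, -2.7]
gripper_width: 0.0128
[-0.1061778   0.63193193 -2.74519514] [ 0.08635522 -0.06256086 -0.01421542] [3.14059987e+00 7.43243198e-04 1.56268300e+00]
xyz [ 0.4 74.3  1.2] w [ 0.001   0.0007 -0.002 ]
```

View pics/g3sz.png

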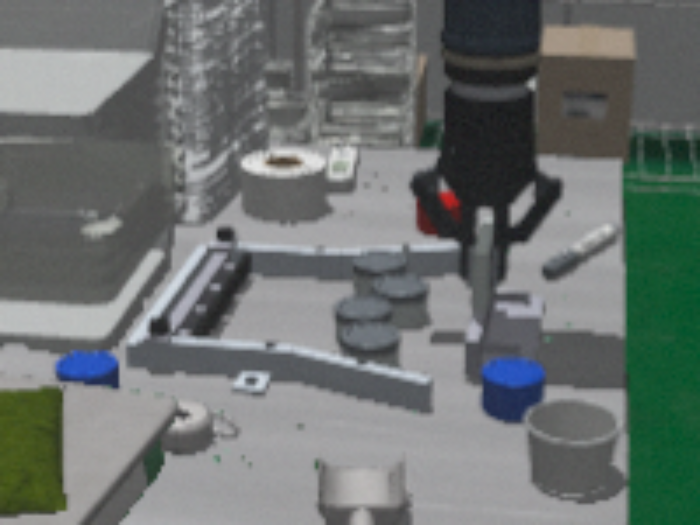

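```bash
python3 -m crank '[{"x":0,"y":5,"z":0.5,"wx":0,"wy":0,"wz":0,"fingers":5},{"x":0,"y":13,"z":1,"wx":0,"wy":0,"wz":0,"fingers":5},{"x":0,"y":21,"z":1,"wx":0,"wy":0,"wz":0,"fingers":5},{"x":0,"y":28,"z":1,"wx":0,"wy":0,"wz":0,"fingers":5},{"x":0,"y":33,"z":1,"wx":0,"wy":0,"wz":0,"fingers":5},{"x":0,"y":37,"z":1,"wx":0,"wy":0,"wz":0,"fingers":5},{"x":0,"y":41,"z":1,"wx":0,"wy":0,"wz":0,"fingers":5},{"x":0,"y":45,"z":1,"wx":0,"wy":0,"wz":0,"fingers":5},{"x":0,"y":49,"z":1,"wx":0,"wy":0,"wz":0,"fingers":5},{"x":0,"y":53,"z":1,"wx":0,"wy":0,"wz":0,"fingers":5},{"x":0,"y":57,"z":1,"wx":0,"wy":0,"wz":0,"fingers":5},{"x":0,"y":61,"z":1,"wx":0,"wy":0,"wz":0,"fingers":5},{"x":0,"y":65,"z":1,"wx":0,"wy":0,"wz":0,"fingers":5},{"x":0,"y":69,"z":1,"wx":0,"wy":0,"wz":0,"fingers":5},{"x":0,"y":73,"z":1,"wx":0,"wy":0,"wz":0,"fingers":5},{"x":0,"y":77,"z":1,"wx":0,"wy":0,"wz":0,"fingers":5},{"x":0,"y":81,"z":1,"wx":0,"wy":0,"wz":0,"fingers":5}]'
python3 - <<'E'
from h import *
s=robot.sense();print(s['contact_force'],s['ft_torque'],s['ee_rot'])
go(.59,.0042,.0479,89.65)
d=shot('side','g4s.png')
cv2.imwrite('pics/g4sz.png',cv2.resize(d['frame'][190:290,200:340,::-1],None,fx=5,fy=5))
E
```

```text
time_s: 11.83
eef_pos: [0.5263, 0.0039, 0.0475]
ee_rot: [-3.141, 0.001, 1.563]
contact_force: [-2.8, 0.1, -1.5]
gripper_width: 0.0127
[-2.78906522  0.10202842 -1.52213185] [ 0.01265328  0.53913277 -0.05496445] [-3.14138285e+00  7.72234323e-04  1.56275777e+00]
xyz [ 0.8 63.7 -0.4] w [-0.0002  0.0008 -0.0019]
```

View pics/g4sz.png

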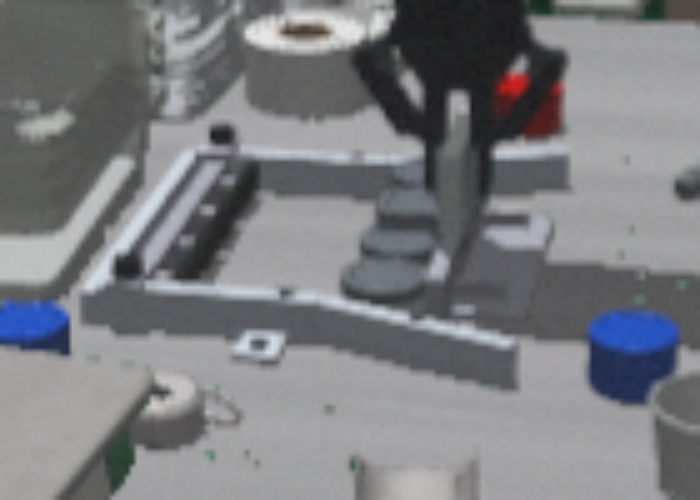

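Row view: the four pots are upright and lined up against the blade at zoom (405,230). I'll continue down the lane.

```bash
python3 -m crank '[{"x":0,"y":3,"z":0,"wx":0,"wy":0,"wz":-0.001,"fingers":5},{"x":0,"y":7,"z":0,"wx":0,"wy":0,"wz":-0.002,"fingers":5},{"x":0,"y":11,"z":0,"wx":0,"wy":0,"wz":-0.002,"fingers":5},{"x":0,"y":15,"z":0,"wx":0,"wy":0,"wz":-0.002,"fingers":5},{"x":0,"y":19,"z":0,"wx":0,"wy":0,"wz":-0.002,"fingers":5},{"x":0,"y":23,"z":0,"wx":0,"wy":0,"wz":-0.002,"fingers":5},{"x":0,"y":27,"z":0,"wx":0,"wy":0,"wz":-0.002,"fingers":5},{"x":0,"y":31,"z":0,"wx":0,"wy":0,"wz":-0.002,"fingers":5},{"x":0,"y":35,"z":0,"wx":0,"wy":0,"wz":-0.002,"fingers":5},{"x":0,"y":39,"z":0,"wx":0,"wy":0,"wz":-0.002,"fingers":5},{"x":0,"y":43,"z":0,"wx":0,"wy":0,"wz":-0.002,"fingers":5},{"x":0,"y":47,"z":0,"wx":0,"wy":0,"wz":-0.002,"fingers":5},{"x":0,"y":51,"z":0,"wx":0,"wy":0,"wz":-0.002,"fingers":5},{"x":0,"y":54,"z":0,"wx":0,"wy":0,"wz":-0.002,"fingers":5},{"x":0,"y":57,"z":0,"wx":0,"wy":0,"wz":-0.002,"fingers":5}]'
python3 - <<'E'
from h import *
for i in range(3):
    c=shot('top');s=robot.sense();print(s['contact_force'].round(2),s['ft_torque'].round(3),s['ee_rot'])
go(.60,.0042,.0479,89.65)
d=shot('side','g5s.png')
cv2.imwrite('pics/g5sz.png',cv2.resize(d['frame'][190:290,200:340,::-1],None,fx=5,fy=5))
cv2.imwrite('pics/g5.png',cv2.resize(c['frame'][120:260,200:330,::-1],None,fx=4,fy=4))
E
```

```text
time_s: 13.13
eef_pos: [0.5836, 0.0034, 0.0476]
ee_rot: [3.141, 0.001, 1.565]
contact_force: [-1.4, 0.2, -2.3]
gripper_width: 0.0126
[-0.11  0.93 -2.62] [-0.028  0.175 -0.029] [3.14035901e+00 7.53206143e-04 1.56478646e+00]
[ 0.23 -0.2  -1.49] [ 0.049 -0.066 -0.02 ] [3.14005326e+00 7.73956931e-04 1.56479839e+00]
[-0.13 -1.32 -1.75] [-0.002  0.013 -0.013] [3.14002087e+00 7.63780014e-04 1.56475960e+00]
xyz [ 0.9 16.  -0.1] w [0.0016 0.0008 0.0001]
```

View pics/g5sz.png

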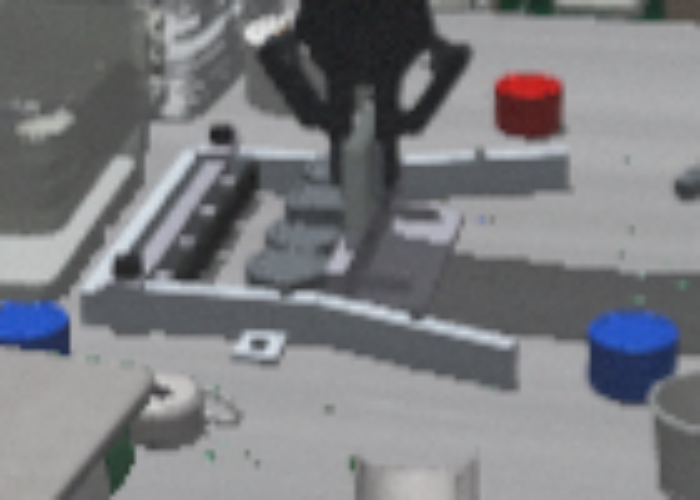

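View pics/g5.png

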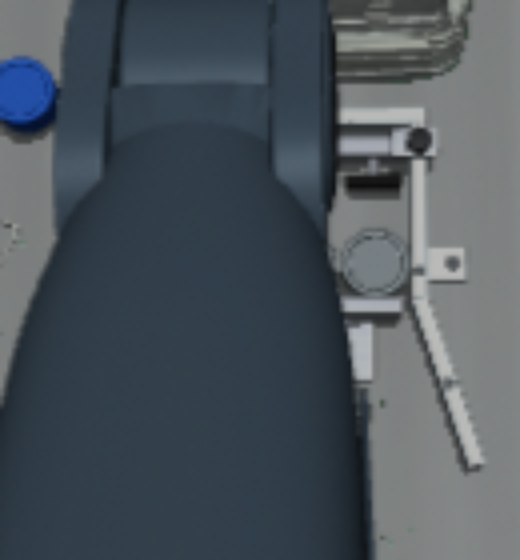

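```bash
python3 -m crank '[{"x":0.5,"y":3,"z":0,"wx":0,"wy":0,"wz":0,"fingers":5},{"x":0.5,"y":6,"z":0,"wx":0,"wy":0,"wz":0,"fingers":5},{"x":0.5,"y":9,"z":0,"wx":0,"wy":0,"wz":0,"fingers":5},{"x":0.5,"y":12,"z":0,"wx":0,"wy":0,"wz":0,"fingers":5},{"x":0.5,"y":14,"z":0,"wx":0,"wy":0,"wz":0,"fingers":5},{"x":0.5,"y":16,"z":0,"wx":0,"wy":0,"wz":0,"fingers":5},{"x":0.5,"y":17,"z":0,"wx":0,"wy":0,"wz":0,"fingers":5},{"x":0.5,"y":18,"z":0,"wx":0,"wy":0,"wz":0,"fingers":5}]'
cat >> h.py <<'E'
def feel(n=5):
    F=[];T=[]
    for i in range(n):
        robot.camera('top');s=robot.sense();F.append(s['contact_force']);T.append(s['ft_torque'])
    print('F',np.mean(F,0).round(2),'sd',np.std(F,0).round(2),'T',np.mean(T,0).round(3),np.std(T,0).round(3),'x',s['eef_pos'].round(4),s['ee_rot'].round(4))
E
python3 - <<'E'
from h import *
feel()
E
```

```text
time_s: 14.0
eef_pos: [0.6014, 0.0038, 0.0476]
ee_rot: [3.141, 0.001, 1.565]
contact_force: [-2.9, -0.2, -1.5]
gripper_width: 0.0126
F [-1.32 -0.21 -2.88] sd [0.71 0.31 0.43] T [ 0.013  0.264 -0.018] [0.027 0.1   0.028] x [0.6015 0.0038 0.0477] [3.1406e+00 8.0000e-04 1.5648e+00]
```

```bash
python3 -m crank '[{"x":0,"y":1,"z":0,"wx":0,"wy":0,"wz":0,"fingers":5},{"x":0,"y":2,"z":0,"wx":0,"wy":0,"wz":0,"fingers":5},{"x":0,"y":3,"z":0,"wx":0,"wy":0,"wz":0,"fingers":5}]'
python3 - <<'E'
from h import *
feel(3)
E
python3 -m crank '[{"x":0,"y":1,"z":0,"wx":0,"wy":0,"wz":0,"fingers":5},{"x":0,"y":2,"z":0,"wx":0,"wy":0,"wz":0,"fingers":5}]'
python3 - <<'E'
from h import *
feel(4)
E
```

```text
time_s: 14.5
eef_pos: [0.6043, 0.0038, 0.0477]
ee_rot: [3.141, 0.001, 1.565]
contact_force: [-2.3, -0.1, -2.9]
gripper_width: 0.0127
F [-1.04 -0.09 -2.6 ] sd [0.49 0.43 0.64] T [ 0.011  0.278 -0.055] [0.036 0.044 0.013] x [0.6045 0.0038 0.0477] [3.1407e+00 7.0000e-04 1.5648e+00]
time_s: 14.82
eef_pos: [0.6063, 0.0038, 0.0477]
ee_rot: [3.141, 0.001, 1.565]
contact_force: [-2.3, -0.1, -2.1]
gripper_width: 0.0129
F [-0.88  0.01 -2.82] sd [0.49 0.71 0.2 ] T [-0.016  0.252 -0.013] [0.026 0.047 0.022] x [0.6065 0.0038 0.0477] [3.1407e+00 8.0000e-04 1.5648e+00]
```

```bash
python3 -m crank '[{"x":0,"y":1,"z":0,"wx":0,"wy":0,"wz":0,"fingers":5},{"x":0,"y":2,"z":0,"wx":0,"wy":0,"wz":0,"fingers":5}]'
python3 - <<'E'
from h import *
feel(4)
d=shot('side');c=shot('top')
cv2.imwrite('pics/g6sz.png',cv2.resize(d['frame'][190:290,200:340,::-1],None,fx=5,fy=5))
cv2.imwrite('pics/g6.png',cv2.resize(c['frame'][120:220,260:330,::-1],None,fx=6,fy=6))
E
```

```text
time_s: 15.18
eef_pos: [0.6082, 0.0038, 0.0477]
ee_rot: [3.141, 0.001, 1.565]
contact_force: [-1.4, -0.2, -1.7]
gripper_width: 0.0127
F [-1.06 -0.3  -2.6 ] sd [0.48 0.31 0.59] T [0.035 0.309 0.004] [0.016 0.066 0.042] x [0.6085 0.0038 0.0476] [3.1408e+00 8.0000e-04 1.5648e+00]
```

View pics/g6sz.png

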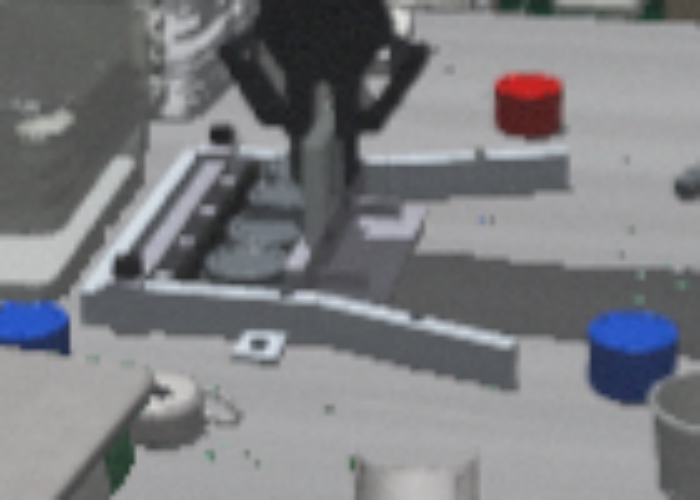

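View pics/g6.png

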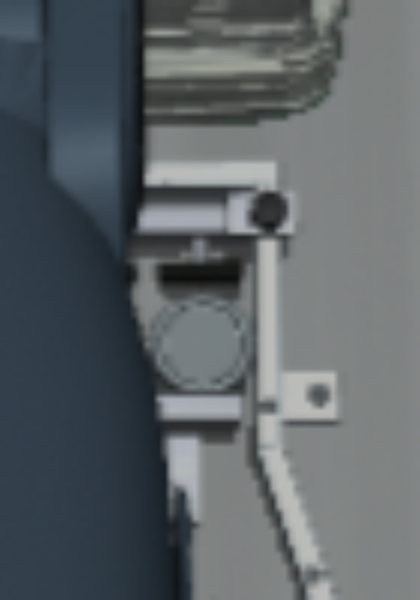

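```bash
for i in 1 ; do python3 -m crank '[{"x":0,"y":0.7,"z":0,"wx":0,"wy":0,"wz":0,"fingers":5},{"x":0,"y":1.5,"z":0,"wx":0,"wy":0,"wz":0,"fingers":5}]' | tail -0; done
python3 -c "
from h import *
feel(4)"
python3 -m crank '[{"x":0,"y":1,"z":0,"wx":0,"wy":0,"wz":0,"fingers":5},{"x":0,"y":1,"z":0,"wx":0,"wy":0,"wz":0,"fingers":5}]' | tail -0
python3 -c "
from h import *
feel(4)"
python3 -m crank '[{"x":0,"y":1,"z":0,"wx":0,"wy":0,"wz":0,"fingers":5},{"x":0,"y":1,"z":0,"wx":0,"wy":0,"wz":0,"fingers":5}]' | tail -0
python3 -c "
from h import *
feel(4)"
```

```text
F [-1.93 -0.17 -2.4 ] sd [0.4  0.55 0.5 ] T [0.038 0.413 0.001] [0.022 0.035 0.01 ] x [0.6099 0.0038 0.0477] [3.1410e+00 8.0000e-04 1.5648e+00]
F [-1.69 -0.07 -2.56] sd [0.22 0.17 0.82] T [ 0.02   0.334 -0.002] [0.039 0.036 0.024] x [0.611  0.0038 0.0477] [3.1408e+00 7.0000e-04 1.5648e+00]
F [-1.42  0.28 -2.12] sd [0.4  0.24 0.33] T [ 0.032  0.352 -0.007] [0.021 0.045 0.012] x [0.6119 0.0038 0.0477] [3.1409e+00 8.0000e-04 1.5648e+00]Exception ignored on flushing sys.stdout:
BrokenPipeError: [Errno 32] Broken pipe
Exception ignored on flushing sys.stdout:
BrokenPipeError: [Errno 32] Broken pipe
Exception ignored on flushing sys.stdout:
BrokenPipeError: [Errno 32] Broken pipe
```

```bash

python3 -m crank '[{"x":0,"y":1,"z":0,"wx":0,"wy":0,"wz":0,"fingers":5},{"x":0,"y":1,"z":0,"wx":0,"wy":0,"wz":0,"fingers":5}]' | tail -1
python3 -c "
from h import *
feel(4)"
python3 -m crank '[{"x":0,"y":1,"z":0,"wx":0,"wy":0,"wz":0,"fingers":5},{"x":0,"y":1,"z":0,"wx":0,"wy":0,"wz":0,"fingers":5}]' | tail -1
python3 -c "
from h import *
feel(4)"
```

```text
gripper_width: 0.0126
F [-1.35 -0.08 -2.48] sd [0.37 0.43 0.53] T [ 0.003  0.375 -0.019] [0.011 0.062 0.021] x [0.6129 0.0038 0.0477] [3.1409e+00 7.0000e-04 1.5648e+00]
gripper_width: 0.0126
F [-1.65  0.59 -2.59] sd [0.29 0.37 0.72] T [-0.006  0.362 -0.006] [0.026 0.023 0.023] x [0.6139 0.0037 0.0477] [3.1409e+00 7.0000e-04 1.5648e+00]
```

```bash

python3 -m crank '[{"x":0,"y":1,"z":0,"wx":0,"wy":0,"wz":0,"fingers":5},{"x":0,"y":1,"z":0,"wx":0,"wy":0,"wz":0,"fingers":5}]' | tail -1
python3 -c "
from h import *
feel(3)"
python3 -m crank '[{"x":0,"y":1,"z":0,"wx":0,"wy":0,"wz":0,"fingers":5},{"x":0,"y":1,"z":0,"wx":0,"wy":0,"wz":0,"fingers":5}]' | tail -1
python3 -c "
from h import *
feel(3)
c=shot('top')
cv2.imwrite('pics/g7.png',cv2.resize(c['frame'][120:220,260:330,::-1],None,fx=6,fy=6))"
```

```text
gripper_width: 0.0126
F [-1.27 -0.1  -1.9 ] sd [0.93 0.22 0.58] T [0.019 0.38  0.001] [0.016 0.04  0.01 ] x [0.6149 0.0037 0.0477] [3.1409e+00 8.0000e-04 1.5648e+00]
gripper_width: 0.0125
F [-1.41 -0.01 -2.12] sd [0.25 0.13 0.21] T [-0.007  0.348  0.005] [0.004 0.059 0.023] x [0.6159 0.0038 0.0477] [3.1408e+00 7.0000e-04 1.5648e+00]
```

View pics/g7.png

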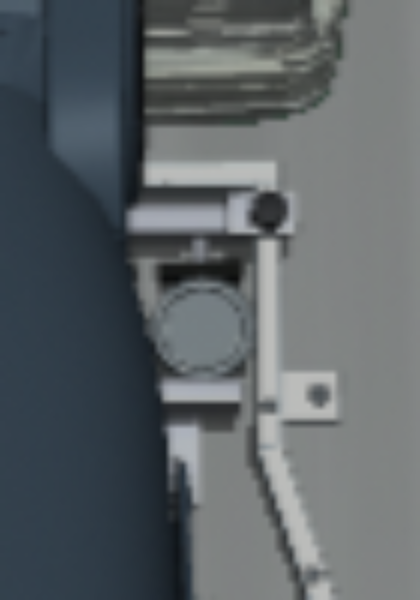

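```bash

python3 -m crank '[{"x":0,"y":1,"z":0,"wx":0,"wy":0,"wz":0,"fingers":5},{"x":0,"y":1,"z":0,"wx":0,"wy":0,"wz":0,"fingers":5}]' | tail -1
python3 -c "
from h import *
feel(3)"
python3 -m crank '[{"x":0,"y":1,"z":0,"wx":0,"wy":0,"wz":0,"fingers":5},{"x":0,"y":1,"z":0,"wx":0,"wy":0,"wz":0,"fingers":5}]' | tail -1
python3 -c "
from h import *
feel(3)"
```

```text
gripper_width: 0.0127
F [-1.    0.08 -2.  ] sd [0.56 0.53 0.17] T [-0.027  0.352  0.002] [0.01  0.016 0.017] x [0.6169 0.0037 0.0477] [3.1409e+00 8.0000e-04 1.5647e+00]
gripper_width: 0.0128
F [-1.49 -0.14 -2.63] sd [0.26 0.26 0.67] T [-0.003  0.344 -0.026] [0.017 0.007 0.005] x [0.6179 0.0037 0.0477] [3.1408e+00 7.0000e-04 1.5647e+00]
```

```bash

python3 -m crank '[{"x":0,"y":1,"z":0,"wx":0,"wy":0,"wz":0,"fingers":5},{"x":0,"y":1,"z":0,"wx":0,"wy":0,"wz":0,"fingers":5}]' | tail -1
python3 -c "
from h import *
feel(3)"
python3 -m crank '[{"x":0,"y":1,"z":0,"wx":0,"wy":0,"wz":0,"fingers":5},{"x":0,"y":1,"z":0,"wx":0,"wy":0,"wz":0,"fingers":5}]' | tail -1
python3 -c "
from h import *
feel(3)"
```

```text
gripper_width: 0.0127
F [-3.23  0.7  -1.89] sd [0.39 0.26 0.23] T [0.015 0.577 0.047] [0.017 0.01  0.01 ] x [0.6188 0.0037 0.0477] [3.1412e+00 8.0000e-04 1.5648e+00]
gripper_width: 0.0124
F [-5.56 -0.43  0.24] sd [0.29 0.36 0.33] T [0.016 1.196 0.024] [0.018 0.022 0.025] x [0.6189 0.0038 0.0475] [-3.1406e+00  7.0000e-04  1.5648e+00]
```

```bash

python3 -m crank '[{"x":0,"y":1,"z":0,"wx":0,"wy":0,"wz":0,"fingers":5},{"x":0,"y":1,"z":0,"wx":0,"wy":0,"wz":0,"fingers":5}]' | tail -1
python3 -c "
from h import *
feel(3)"
python3 -m crank '[{"x":0,"y":1,"z":0,"wx":0,"wy":0,"wz":0,"fingers":5},{"x":0,"y":1,"z":0,"wx":0,"wy":0,"wz":0,"fingers":5}]' | tail -1
python3 -c "
from h import *
feel(3)"
```

```text
gripper_width: 0.0128
F [-6.98  0.23  0.18] sd [0.32 0.41 0.15] T [-0.004  1.618 -0.027] [0.031 0.007 0.013] x [0.6194 0.0037 0.0474] [-3.1395e+00  8.0000e-04  1.5647e+00]
gripper_width: 0.013
F [-8.6  -0.16  0.98] sd [0.38 0.49 0.3 ] T [-0.     1.952 -0.002] [0.022 0.026 0.024] x [0.6199 0.0038 0.0473] [-3.1386e+00  7.0000e-04  1.5647e+00]
```

```bash

python3 -m crank '[{"x":0,"y":0.8,"z":-0.1,"wx":0,"wy":0,"wz":0,"fingers":5},{"x":0,"y":1.5,"z":-0.3,"wx":0,"wy":0,"wz":0,"fingers":5},{"x":0,"y":1.5,"z":-0.3,"wx":0,"wy":0,"wz":0,"fingers":5}]' | tail -1
python3 -c "
from h import *
feel(4)"
```

```text
gripper_width: 0.0128
F [-10.75   0.21   1.4 ] sd [0.25 0.29 0.52] T [ 0.022  2.387 -0.004] [0.006 0.043 0.039] x [0.6206 0.0037 0.0473] [-3.1371e+00  8.0000e-04  1.5648e+00]
```

```bash

python3 -m crank '[{"x":0,"y":0.6,"z":-0.2,"wx":0,"wy":0,"wz":0,"fingers":5},{"x":0,"y":1.2,"z":-0.4,"wx":0,"wy":0,"wz":0,"fingers":5},{"x":0,"y":1.2,"z":-0.4,"wx":0,"wy":0,"wz":0,"fingers":5}]' | tail -1
python3 -c "
from h import *
feel(4)
d=shot('side','g8s.png');c=shot('top','g8.png')
cv2.imwrite('pics/g8sz.png',cv2.resize(d['frame'][190:290,200:340,::-1],None,fx=5,fy=5))
cv2.imwrite('pics/g8z.png',cv2.resize(c['frame'][120:220,260:330,::-1],None,fx=6,fy=6))"
```

```text
gripper_width: 0.0128
F [-11.53  -0.02   0.19] sd [0.22 0.21 0.21] T [ 3.300e-02  2.616e+00 -2.000e-03] [0.021 0.019 0.026] x [0.6212 0.0037 0.0474] [-3.1359e+00  8.0000e-04  1.5648e+00]
```

View pics/g8sz.png

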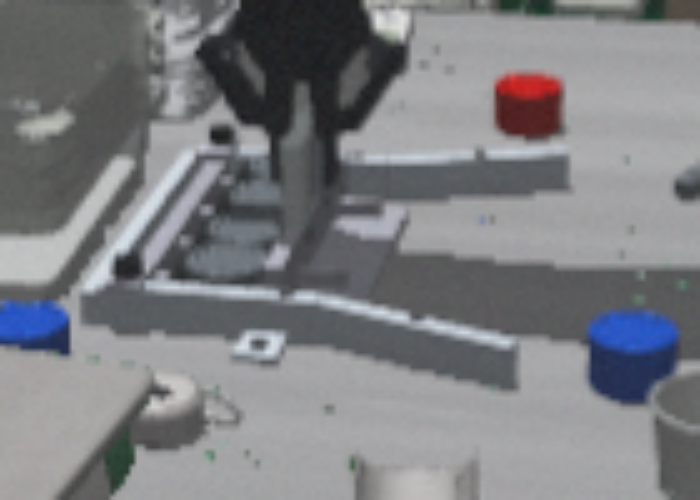

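View pics/g8z.png

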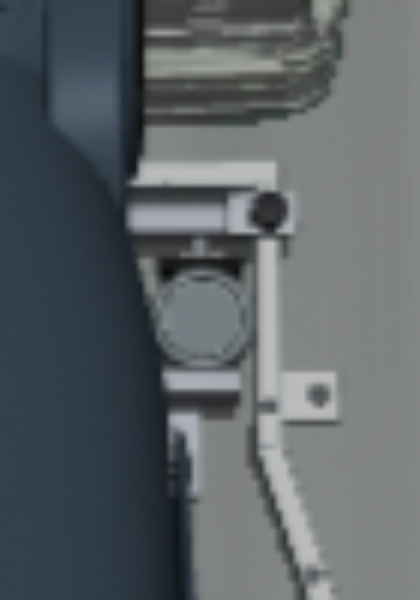

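```bash

python3 -m crank '[{"x":0,"y":0.7,"z":-0.15,"wx":0,"wy":0,"wz":0,"fingers":5},{"x":0,"y":1.3,"z":-0.3,"wx":0,"wy":0,"wz":0,"fingers":5},{"x":0,"y":1.3,"z":-0.3,"wx":0,"wy":0,"wz":0,"fingers":5}]' | tail -1
python3 -c "
from h import *
feel(5)"
```

```text
gripper_width: 0.0126
F [-13.19   0.03  -0.45] sd [0.29 0.53 0.21] T [ 0.05   2.97  -0.015] [0.05  0.026 0.023] x [0.6219 0.0037 0.0475] [-3.1347e+00  8.0000e-04  1.5648e+00]
```

```bash

python3 -m crank '[{"x":0,"y":0.3,"z":-0.1,"wx":0,"wy":0,"wz":0,"fingers":5},{"x":0,"y":0.3,"z":-0.1,"wx":0,"wy":0,"wz":0,"fingers":5},{"x":0,"y":0.3,"z":-0.1,"wx":0,"wy":0,"wz":0,"fingers":5},{"x":0,"y":0.3,"z":-0.1,"wx":0,"wy":0,"wz":0,"fingers":5},{"x":0,"y":0.3,"z":-0.1,"wx":0,"wy":0,"wz":0,"fingers":5},{"x":0,"y":0.3,"z":-0.1,"wx":0,"wy":0,"wz":0,"fingers":5},{"x":0,"y":0.3,"z":-0.1,"wx":0,"wy":0,"wz":0,"fingers":5},{"x":0,"y":0.3,"z":-0.1,"wx":0,"wy":0,"wz":0,"fingers":5},{"x":0,"y":0.3,"z":-0.1,"wx":0,"wy":0,"wz":0,"fingers":5},{"x":0,"y":0.3,"z":-0.1,"wx":0,"wy":0,"wz":0,"fingers":5},{"x":0,"y":0.3,"z":-0.1,"wx":0,"wy":0,"wz":0,"fingers":5},{"x":0,"y":0.3,"z":-0.1,"wx":0,"wy":0,"wz":0,"fingers":5},{"x":0,"y":0.3,"z":-0.1,"wx":0,"wy":0,"wz":0,"fingers":5},{"x":0,"y":0.3,"z":-0.1,"wx":0,"wy":0,"wz":0,"fingers":5},{"x":0,"y":0.3,"z":-0.1,"wx":0,"wy":0,"wz":0,"fingers":5},{"x":0,"y":0.3,"z":-0.1,"wx":0,"wy":0,"wz":0,"fingers":5}]' 
python3 -c "
from h import *
feel(5)
d=shot('side','g9s.png')
for r in robot.pinpoint('side','pot1')[:8]: print(r['p'],toworld(d,r['centre']).round(4))"
```

```text
time_s: 22.73
eef_pos: [0.622, 0.0037, 0.0475]
ee_rot: [-3.134, 0.001, 1.565]
contact_force: [-14.4, 0.8, 0.8]
gripper_width: 0.0127
F [-13.44   0.37   0.38] sd [0.23 0.6  0.36] T [ 0.026  3.113 -0.026] [0.014 0.012 0.018] x [0.622  0.0037 0.0475] [-3.1343e+00  8.0000e-04  1.5648e+00]
0.81 [0.4147 0.1338 0.0062]
0.64 [ 0.5101 -0.2547  0.0019]
0.62 [ 6.54e-01  2.49e-02 -4.00e-04]
0.56 [ 0.6519 -0.0231  0.0036]
0.5 [0.6517 0.0748 0.0064]
```

```bash

python3 -m crank '[{"x":0,"y":-1,"z":0,"wx":0,"wy":0,"wz":0,"fingers":5},{"x":0,"y":-2,"z":0,"wx":0,"wy":0,"wz":0,"fingers":5},{"x":0,"y":-3,"z":0,"wx":0,"wy":0,"wz":0,"fingers":5},{"x":0,"y":-4,"z":0,"wx":0,"wy":0,"wz":0,"fingers":5},{"x":0,"y":-5,"z":0,"wx":0,"wy":0,"wz":0,"fingers":5},{"x":0,"y":-6,"z":0,"wx":0,"wy":0,"wz":0,"fingers":5},{"x":0,"y":-7,"z":0,"wx":0,"wy":0,"wz":0,"fingers":5},{"x":0,"y":-8,"z":0,"wx":0,"wy":0,"wz":0,"fingers":5},{"x":0,"y":-9,"z":0,"wx":0,"wy":0,"wz":0,"fingers":5},{"x":0,"y":-10,"z":0,"wx":0,"wy":0,"wz":0,"fingers":5},{"x":0,"y":-12,"z":0,"wx":0,"wy":0,"wz":0,"fingers":5},{"x":0,"y":-15,"z":0,"wx":0,"wy":0,"wz":0,"fingers":5},{"x":0,"y":-19,"z":0,"wx":0,"wy":0,"wz":0,"fingers":5},{"x":0,"y":-24,"z":0,"wx":0,"wy":0,"wz":0,"fingers":5},{"x":0,"y":-30,"z":0,"wx":0,"wy":0,"wz":0,"fingers":5},{"x":0,"y":-36,"z":0,"wx":0,"wy":0,"wz":0,"fingers":5},{"x":0,"y":-42,"z":0,"wx":0,"wy":0,"wz":0,"fingers":5},{"x":0,"y":-48,"z":0,"wx":0,"wy":0,"wz":0,"fingers":5},{"x":0,"y":-52,"z":0,"wx":0,"wy":0,"wz":0,"fingers":5},{"x":0,"y":-54,"z":0,"wx":0,"wy":0,"wz":0,"fingers":5}]' 
python3 -c "
from h import *
feel(3);go(.41,-.008,.0465,89.65)
d=shot('side')
cv2.imwrite('pics/g10sz.png',cv2.resize(d['frame'][190:290,200:340,::-1],None,fx=5,fy=5))"
```

```text
time_s: 24.75
eef_pos: [0.5713, 0.004, 0.0489]
ee_rot: [3.141, 0.001, 1.565]
contact_force: [0.4, -0.0, -2.3]
gripper_width: 0.013
F [-0.45 -0.21 -1.95] sd [0.37 0.22 0.5 ] T [-0.014  0.005  0.011] [0.031 0.032 0.038] x [0.5722 0.004  0.0489] [3.1406e+00 8.0000e-04 1.5648e+00]
xyz [ -13.  -162.2    2.2] w [0.001  0.0008 0.0001]
```

View pics/g10sz.png

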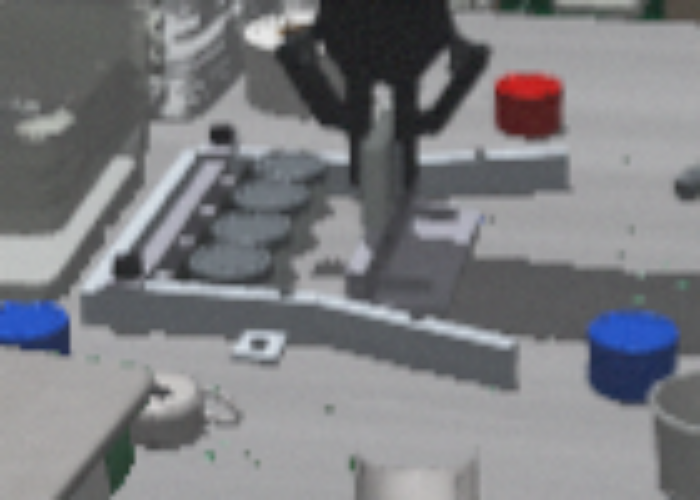

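The pots stand upright in their row against the pads, zoom (190–320, 150–280), and the pusher is clear of them. I'll back it out of the frame.

```bash

python3 -m crank '[{"x":0,"y":-5,"z":0,"wx":0,"wy":0,"wz":0,"fingers":5},{"x":0,"y":-14,"z":0,"wx":0,"wy":0,"wz":0,"fingers":5},{"x":0,"y":-26,"z":0,"wx":0,"wy":0,"wz":0,"fingers":5},{"x":0,"y":-38,"z":0,"wx":0,"wy":0,"wz":0,"fingers":5},{"x":-1,"y":-50,"z":0,"wx":0,"wy":0,"wz":0,"fingers":5},{"x":-3,"y":-62,"z":0,"wx":0,"wy":0,"wz":0,"fingers":5},{"x":-5,"y":-74,"z":0,"wx":0,"wy":0,"wz":0,"fingers":5},{"x":-7,"y":-86,"z":0,"wx":0,"wy":0,"wz":0,"fingers":5},{"x":-9,"y":-98,"z":0,"wx":0,"wy":0,"wz":0,"fingers":5},{"x":-11,"y":-110,"z":0,"wx":0,"wy":0,"wz":0,"fingers":5},{"x":-12,"y":-122,"z":0,"wx":0,"wy":0,"wz":0,"fingers":5},{"x":-13,"y":-134,"z":0,"wx":0,"wy":0,"wz":0,"fingers":5},{"x":-13,"y":-146,"z":0,"wx":0,"wy":0,"wz":0,"fingers":5},{"x":-13,"y":-155,"z":0,"wx":0,"wy":0,"wz":0,"fingers":5},{"x":-13,"y":-160,"z":0,"wx":0,"wy":0,"wz":0,"fingers":5},{"x":-13,"y":-162,"z":0,"wx":0,"wy":0,"wz":0,"fingers":5},{"x":-13,"y":-162,"z":0,"wx":0,"wy":0,"wz":0,"fingers":5},{"x":-13,"y":-162,"z":0,"wx":0,"wy":0,"wz":0,"fingers":5}]' 
python3 -c "
from h import *
feel(3);go(.41,-.008,.0439,89.65)
d=shot('side');c=shot('top')
cv2.imwrite('pics/g11sz.png',cv2.resize(d['frame'][190:300,200:380,::-1],None,fx=4,fy=4))
cv2.imwrite('pics/g11z.png',cv2.resize(c['frame'][120:300,180:380,::-1],None,fx=3,fy=3))"
```

```text
time_s: 26.45
eef_pos: [0.4107, -0.008, 0.0488]
ee_rot: [3.14, 0.001, 1.565]
contact_force: [0.1, 0.5, -2.7]
gripper_width: 0.0127
F [ 0.34 -0.54 -2.64] sd [0.32 0.23 0.45] T [ 0.01  -0.008  0.023] [0.004 0.027 0.028] x [ 0.4106 -0.008   0.0487] [3.1406e+00 7.0000e-04 1.5649e+00]
xyz [-0.  -0.7  4.8] w [0.001  0.0007 0.0002]
```

View pics/g11sz.png

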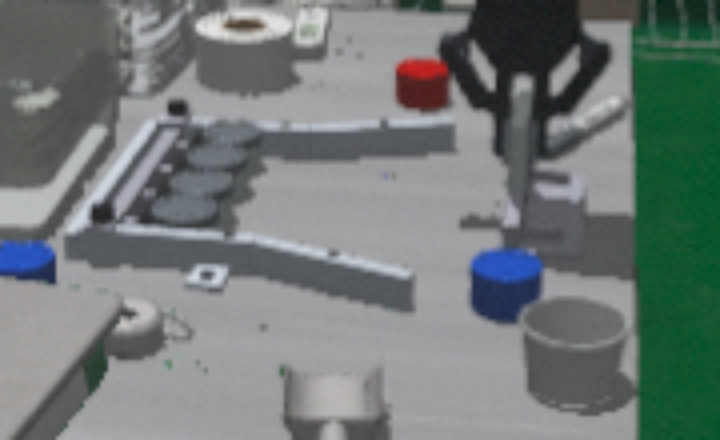

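View pics/g11z.png

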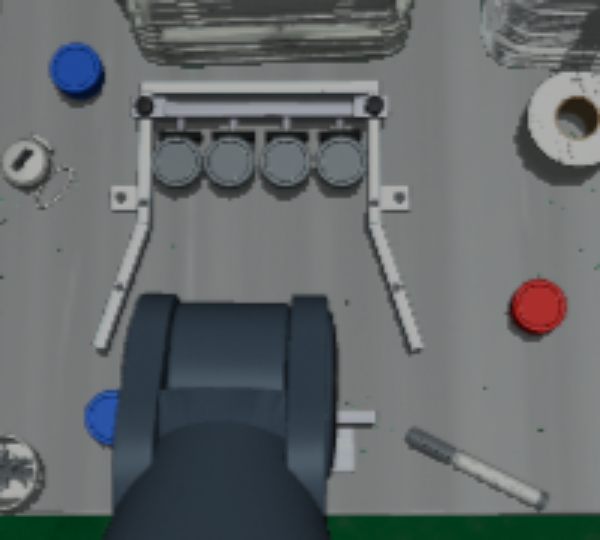

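```bash

python3 -m crank '[{"x":0,"y":0,"z":1.5,"wx":0,"wy":0,"wz":0,"fingers":5},{"x":0,"y":0,"z":3,"wx":0,"wy":0,"wz":0,"fingers":5},{"x":0,"y":0,"z":4,"wx":0,"wy":0,"wz":0,"fingers":5},{"x":0,"y":0,"z":4.5,"wx":0,"wy":0,"wz":0,"fingers":5},{"x":0,"y":0,"z":4.5,"wx":0,"wy":0,"wz":0,"fingers":5}]' 
python3 -c "
from h import *
feel(3)"
```

```text
time_s: 27.12
eef_pos: [0.41, -0.008, 0.0441]
ee_rot: [3.141, 0.001, 1.565]
contact_force: [-1.1, 0.3, -2.8]
gripper_width: 0.0131
F [ 0.46  0.08 -2.19] sd [0.41 0.47 0.51] T [ 0.038  0.018 -0.018] [0.027 0.011 0.009] x [ 0.4101 -0.008   0.0442] [3.1410e+00 7.0000e-04 1.5648e+00]
```

```bash

python3 -m crank '[{"x":0,"y":0,"z":0.5,"wx":0,"wy":0,"wz":0,"fingers":5},{"x":0,"y":0,"z":0.5,"wx":0,"wy":0,"wz":0,"fingers":5}]' |tail -1
python3 -c "
from h import *
feel(3)"
python3 -m crank '[{"x":0,"y":0,"z":0.5,"wx":0,"wy":0,"wz":0,"fingers":5},{"x":0,"y":0,"z":0.5,"wx":0,"wy":0,"wz":0,"fingers":5}]' |tail -1
python3 -c "
from h import *
feel(3)"
```

```text
gripper_width: 0.0129
F [-1.85 -0.22  5.6 ] sd [0.46 0.37 0.23] T [ 0.038  0.524 -0.034] [0.01  0.028 0.03 ] x [ 0.4101 -0.008   0.044 ] [3.1407e+00 8.0000e-04 1.5648e+00]
gripper_width: 0.0126
F [-4.38  0.18 15.09] sd [0.68 0.67 0.48] T [ 0.029  1.042 -0.014] [0.025 0.025 0.033] x [ 0.4102 -0.008   0.044 ] [3.1403e+00 8.0000e-04 1.5648e+00]
```

```bash

python3 -m crank '[{"x":0,"y":0,"z":-0.7,"wx":0,"wy":0,"wz":0,"fingers":5},{"x":0,"y":0,"z":-0.7,"wx":0,"wy":0,"wz":0,"fingers":12},{"x":0,"y":0,"z":-0.7,"wx":0,"wy":0,"wz":0,"fingers":16},{"x":0,"y":0,"z":-0.7,"wx":0,"wy":0,"wz":0,"fingers":20},{"x":0,"y":0,"z":-0.7,"wx":0,"wy":0,"wz":0,"fingers":28},{"x":0,"y":0,"z":-0.7,"wx":0,"wy":0,"wz":0,"fingers":40},{"x":0,"y":0,"z":-0.7,"wx":0,"wy":0,"wz":0,"fingers":50},{"x":0,"y":0,"z":-0.7,"wx":0,"wy":0,"wz":0,"fingers":60},{"x":0,"y":0,"z":-0.7,"wx":0,"wy":0,"wz":0,"fingers":60},{"x":0,"y":0,"z":-0.7,"wx":0,"wy":0,"wz":0,"fingers":60}]' 20
python3 -m crank '[{"x":0,"y":0,"z":-8,"wx":0,"wy":0,"wz":0,"fingers":60},{"x":0,"y":0,"z":-25,"wx":0,"wy":0,"wz":0,"fingers":60},{"x":0,"y":0,"z":-50,"wx":0,"wy":0,"wz":0,"fingers":60},{"x":0,"y":0,"z":-80,"wx":0,"wy":0,"wz":0,"fingers":60},{"x":0,"y":0,"z":-110,"wx":0,"wy":0,"wz":0,"fingers":60},{"x":0,"y":0,"z":-130,"wx":0,"wy":0,"wz":0,"fingers":60},{"x":0,"y":0,"z":-140,"wx":0,"wy":0,"wz":0,"fingers":60},{"x":0,"y":0,"z":-140,"wx":0,"wy":0,"wz":0,"fingers":60}]'
python3 -c "
from h import *
d=shot('side','endside.png');c=shot('top')
for t in ('pusher','pot1','steel_scoop','label_roll','tally_counter','tie_tub'):
  for r in robot.pinpoint('side',t)[:7]: print(t,round(r['p'],2),toworld(d,r['centre']).round(4))
cv2.imwrite('pics/endz.png',cv2.resize(d['frame'][150:310,180:400,::-1],None,fx=3.5,fy=3.5))"
```

```text
time_s: 28.73
eef_pos: [0.4101, -0.008, 0.0439]
ee_rot: [3.141, 0.001, 1.565]
contact_force: [0.5, -0.3, -0.3]
gripper_width: 0.0598
time_s: 29.4
eef_pos: [0.4113, -0.0079, 0.1867]
ee_rot: [3.136, 0.001, 1.565]
contact_force: [0.9, -0.0, 0.2]
gripper_width: 0.0598
pusher 0.57 [ 0.4092 -0.013   0.0007]
pot1 0.7 [ 0.6485 -0.0205  0.0024]
pot1 0.68 [ 0.5121 -0.2536  0.0024]
pot1 0.66 [0.6491 0.0757 0.0021]
pot1 0.62 [0.6602 0.0023 0.0164]
pot1 0.56 [0.7428 0.1776 0.0065]
pot1 0.45 [ 0.6468 -0.0774  0.0031]
pot1 0.41 [0.6468 0.029  0.0018]
steel_scoop 0.9 [0.4939 0.3509 0.0057]
steel_scoop 0.29 [ 0.6449 -0.0765  0.0028]
steel_scoop 0.21 [ 0.6613 -0.0021  0.0156]
label_roll 0.75 [ 0.6809 -0.2943  0.0031]
tally_counter 0.67 [0.6488 0.2143 0.0026]
tie_tub 0.62 [0.3645 0.2321 0.0041]
```

View pics/endz.png

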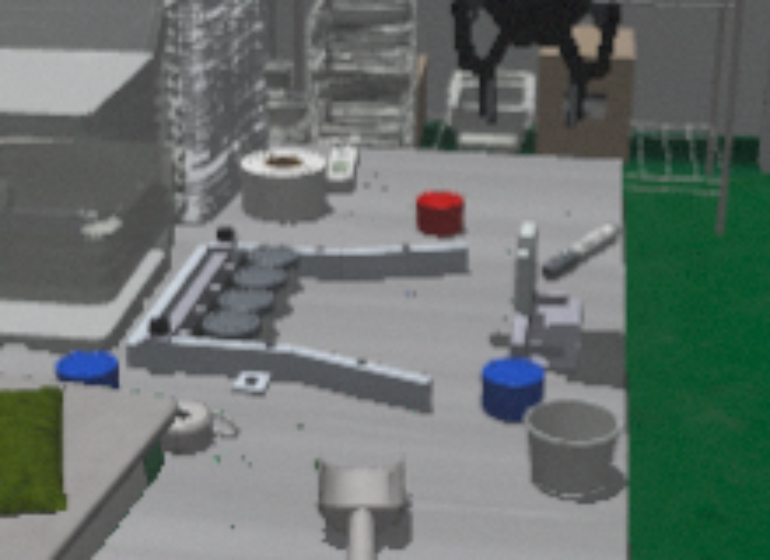

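The pusher stands upright at zoom (527,300), outside the frame. The pots are upright in their row at (245,290), and the other things are where they were. I'm handing in.

```bash
python3 -c "
from rig import robot
print(robot.sense()['contact_force'],robot.finish_job())"
```

```text
the job is handed in; nothing more can be done
[ 0.13856621  0.47108042 -0.0797037 ] None
```

The job is done and handed in at about 29.5 s, well under the 67 s limit.

**Pushing the pots:** I took the pusher by its handle, carried it about 4 mm clear of the table, and pushed all four pots down the lane in one row onto the pads. I pressed until the wrist read about 13.4 N and held that for about 1.5 s. Two estimates give each pad's load:
- **From the force:** about 2.9 N per pad, after taking off the pots' friction.
- **From how far the blade moved after contact:** about 2.8 mm of travel, which is about 2.8 N per pad and short of the 4.5 mm end stop.

The turning moment about the vertical was close to zero, so the load was about even across the row. I didn't measure the pads one by one, so each pad's own load is worked out from these totals.

**Setting the pusher down:** I drew it straight out and stood it upright on the table, in front of the frame's mouth at about x = 0.41 m, y = -0.01 m. The gripper is open and clear above it.

**Last checks:** The final side picture shows the pots upright in their row and the pusher upright. The scoop, label roll, counter and tub measure within about 3 mm of where they started, which is within the camera error. The pen and thermometer I checked by eye only; they look unmoved.

**Readings that disagreed:** While pressing, the sensor showed about 2 to 3.6 N of the blade bearing down on the pots. I raised the tool slightly, which eased it, and allowed for it in the pad loads above. The pads also turned out to be several millimetres farther down the lane than they looked from above, so I found contact by feel.

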